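Clamp a pine rail in the bench vise and dowel it

ROBOT

A 7-joint arm with a two-finger parallel gripper is mounted at the origin on the work surface. World frame = base frame: x ahead of the robot, y to its left, z up, the work surface at z = 0. Lengths are in m, angles in rad, forces in N, time in s.
With the tool pointing down it reaches from about 0.4 to 0.875 m from the base axis. Payload 19.3 kg.
Tool frame: the origin (TCP) lies at the very end of the fingers, on their centre line; the grasp point (between the pads) lies 19 mm behind it; z points along the fingers, y is the line along which they close (so a half turn about z gives the same grasp; the last joint's range is limited). The gripper opens to 85 mm and grips with 20 to 120 N. Pads are 22 mm wide; open, the fingers measure 114 mm over their backs; the gripper's body (76 mm by 85 mm) begins 54 mm behind the grasp point. The pads swing forward as they close: fully open they stand 13 mm farther back than shut.
Start: joints at [-1.293, 0.521, -0.036, 1.599, 0.021, 1.021, -0.113], TCP at [0.213, 0.588, 0.231] pointing down, gripper open.
Joint ranges: [-2.91, 2.91], [-0.3, 2.13], [-1.5, 1.42], [0.17, 2.43], [-1.26, 4.41], [0.16, 1.93], [-2.52, 2.52]. Speed limits (rad/s): [1.89, 1.89, 2.39, 2.39, 3.01, 3.01, 3.01].

INTERFACE

Orientations are given as [roll, pitch, yaw] about the fixed x, y, z axes, in that order (R = Rz(yaw) Ry(pitch) Rx(roll)).
In Python, from workcell import bot gives the robot as it stands.
- The arm moves only by the tool servo_tool, never from a script. Its argument "plan" is a list of rows, each a list of 7 numbers: the finger opening in cm, from 0 to 8.54, then the shift along the tool's x, y, z in cm, then the turn, a rotation vector about the tool's x, y, z in degrees. In form: [[fingers, x, y, z, wx, wy, wz], ...]. A call has 1 to 10 rows; each row is the pose to reach, as a shift and turn from the pose commanded when the call began, along the tool's axes at that moment; what a row does not reach only later rows make up. A row lasts 1/10 s, in which the tool goes at most 50 mm and 8.59 degrees, less where a joint would pass 70% of its speed; a pose out of reach is approached as far as the arm can. A call with a gripper value outside its range is refused whole. The fingers move at their own pace and stop on an object; "force" is the grip in N (left out, the last holds). Time passes only in rows, so rows that repeat a pose let the fingers close. It gives the time, the measured TCP pose, the force, the opening and the grip force at its end, in the units of the state.
- bot.observe(): the state, without advancing time (a new reading comes with each control period).
- bot.grab_frame(name): name is "scene" or "top" or "wrist"; returns a dict with "frame" (480x640x3 uint8, blue, green, red), "mtx" (3x3 intrinsics, pixels), "R" (3x3) and "t" (3): a world point X has camera coordinates R X + t; the wrist camera has in their place "T_tool_cam" (4x4, takes a point from camera to tool coordinates, whose origin is the TCP and whose axes are the flange's). Camera axes: x right, y down, z forward; pixel columns grow to the right and rows downward; lengths in m; the calibration is good to about 2 mm. A picture is of the moment at which its call begins: read the wrist's pose just before it. There is no depth.
- bot.job_done(): hands the job in; it is judged then, once.
The state is a dict: "clock": time; "qpos": joint angles; "qd": joint speeds; "joint_efforts": joint torques, N m; "position": TCP position; "tool_rot": TCP orientation; "force": force on the tool from outside, world axes, zero at the start; "moment": the same for the moment, N m; "grip_width": finger opening in m; "finger_force": force on a finger pad.
Only numpy, scipy, OpenCV 4.12 (cv2) and the standard library are available. Lean on these libraries where they do the work, as an engineer would, in place of code of your own. Each camera call takes 0.05 s, during which the arm holds its last target. There are 200 camera calls.

TASK

Stand the pine rail upright, bored end up, on the vise bed between the open jaws with its broad faces towards them, let go of it, and crank the red handle clockwise until the jaw holds the rail firmly. Then drop the two dark dowels, one at a time, fully down into the rail's two bores. Leave the pale dowel in its rack and do not knock over the yellow glue bottle.

Things in the scene. Friction and masses are not known exactly. Their poses are not given: they have to be found in the camera images.
- vise: Blue bench vise, fixed. Origin at bench height, mid-width, below its fixed jaw's gripping face; z up, x level along the screw from the crank side to the fixed jaw, y across the jaws. Fixed jaw: x 0 to 34 mm, 90 mm wide, top z = 155 mm. Flat bed for the work between the jaws: x -60 to 0 mm, 70 mm wide, top z = 105 mm. The moving jaw is on the -x side.
- jaw: Moving jaw, 90 mm wide, 40 mm thick, top z = 155 mm. Origin at bench height, mid-width, below its gripping face; axes as the vise's. Its face starts at vise x = -57 to -50 mm; tightening moves it along +x.
- crank (a joint): Crank angle, rad, about the screw (along vise x at y = 0, z = 85 mm). At q the handle's axis is at vise y = -40 mm*sin q, z = 85 mm + 40 mm*cos q (0 = straight up). Growing q (clockwise seen from the handle's side) tightens: 6.28 rad moves jaw and crank 16 mm. Starts at -0.4 to 2.4; 1 to 1.5 turns close it on the rail. About 3 N at the handle turns it; it stays where left.
- crank_grip (a point): Middle of the crank's red handle: a cylinder 22 mm in diameter, 42 mm long (21 mm either side), parallel to the vise's x, spinning freely on its pin. It lies at jaw x = -84 mm, 40 mm off the screw's axis; the crank arm is at its +x end.
- ledge_edge (a point): Middle of the outer top edge of the plywood ledge on the moving jaw (jaw x = -73 mm, z = 155 mm). The ledge, 10 mm thick and 90 mm wide, overhangs the crank: an upright gripper's body fouls it; lean the tool's body outwards (vise -x) by about 35 degrees to hold the handle all the way round.
- rail: Short pine rail standing on end, 34 mm thick (x), 96 mm wide (y), 95 mm high (z), about 170 g. Origin in the centre of its underside. Two blind bores, 17 mm in diameter and 25 mm deep, in its top end.
- rail_hole0 (a point): Centre of the mouth of one bore in the rail's top end: rail x = 0, y = -28 mm, z = 95 mm.
- rail_hole1 (a point): Centre of the mouth of the other bore: rail x = 0, y = +28 mm, z = 95 mm.
- dowel_a: Dark brown hardwood dowel, 14 mm in diameter, 60 mm long, standing in the rack. Origin in the centre of its foot, z along it.
- dowel_b: The other dark brown dowel, the same.
- dowel_pale: Pale dowel of the same size: stays in the rack. Origin in the centre of its foot.
- rack: Orange dowel rack, fixed, 140 (x) by 50 (y) by 26 mm high, with three bores 16 mm in diameter, 18 mm deep, in a row along its x, 42 mm apart. Dowels stand in them, feet at z = 8 mm, tops at z = 68 mm; which stands where varies. Origin in the centre of its underside.
- glue: Yellow glue bottle, 56 mm in diameter, 150 mm high, standing on the bench. Origin in the centre of its underside. Not to be knocked over.
Things that resemble listed ones, but are neither listed nor needed, are in the scene too. There is more than one size of the rail; the job needs the largest.

How it is judged:
By the outcome, as a careful person would: the job done as asked, in the order asked, and still so for the second after the job is handed in, with the robot touching nothing.
It also fails if it takes over 72 s, if anything falls off the work surface, if the arm or the gripper's body presses on something with over 40 N, if the wrist force passes 120 N, or if a joint passes its speed limit or range.

## Working session

There is one attempt and no reset: what is moved stays moved. The work goes in short steps, Python scripts to look and compute and a tool call to move; the robot and the scene stay as the last step left them, time stands still between calls to the robot, and variables do not carry over. Pictures are saved under pics/ and viewed, at most 10 in all, crops included, and the job is handed in when it is done.

Besides the shell and the picture viewer there is one more tool, called after "Request:" by a JSON object that holds its "fn" and its "kwargs", one argument or row to a line. servo_tool: Moves the arm, as the interface text tells. Its arguments: {"type":"object","properties":{"plan":{"type":"array","items":{"type":"array","items":{"type":"number"}}},"force":{"type":"number"}},"required":["plan"]}

```bash
ls; mkdir -p pics; python3 - <<'E'
from workcell import bot
import cv2,pickle
d={}
for n in("scene","top","wrist"):
    f=bot.grab_frame(n);d[n]=f;cv2.imwrite(f"pics/{n}0.png",f["frame"])
pickle.dump(d,open("f0.pkl","wb"))
o=bot.observe();print(o["clock"],o["position"],o["tool_rot"],o["grip_width"])
for n in("scene","top"):print(n,d[n]["mtx"],d[n]["R"],d[n]["t"])
print(d["wrist"]["T_tool_cam"])
E
```

```text
pics
0.15 [0.21297321 0.58733399 0.23087112] [-3.14072030e+00  6.45213030e-05  2.79374597e+00] 0.08520822238424332
scene [[556.28811298   0.         323.42006076]
 [  0.         556.28811298 227.4224657 ]
 [  0.           0.           1.        ]] [[-0.2155348   0.97635876 -0.01638056]
 [ 0.66336406  0.13408895 -0.73618495]
 [-0.71658417 -0.16953975 -0.67658215]] [ 0.15526491 -0.31675382  1.64016987]
top [[600.64140501   0.         322.27680104]
 [  0.         600.64140501 230.6246181 ]
 [  0.           0.           1.        ]] [[-0.00563638 -0.99978808  0.01979989]
 [-0.98211245  0.00180789 -0.18828666]
 [ 0.18821096 -0.02050697 -0.98191451]] [-0.04370418  0.61941159  1.40950748]
[[-3.34088072e-05 -9.44857341e-01 -3.27482218e-01  8.49456181e-02]
 [ 9.99999626e-01 -3.14654282e-04  8.05828833e-04  6.58076445e-04]
 [-8.64436971e-04 -3.27482069e-01  9.44856998e-01 -1.42298624e-01]
 [ 0.00000000e+00  0.00000000e+00  0.00000000e+00  1.00000000e+00]]
```

View pics/scene0.png

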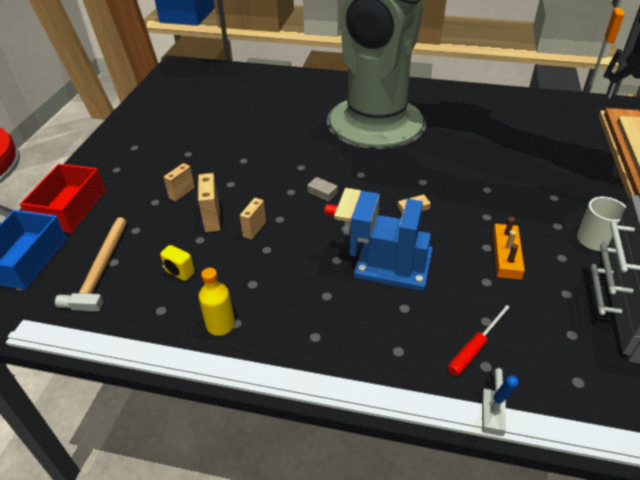

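View pics/top0.png

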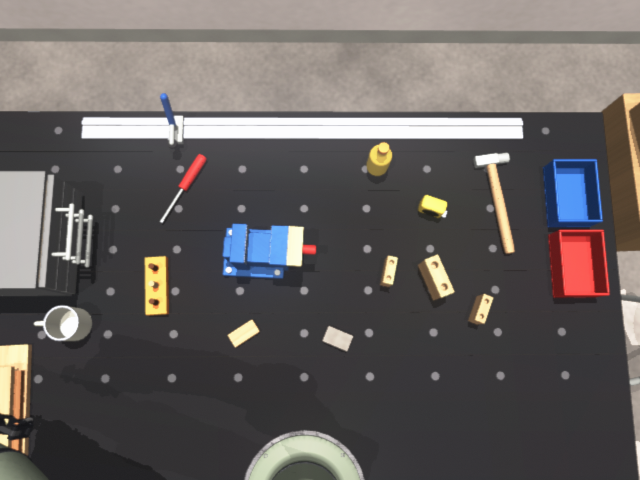

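The top view shows three bored blocks; the largest is at about (437,277). The vise is at (262,250) with its crank on the right (world -y), and the rack is at (155,286). I'll zoom in on these.

```bash
cat > h.py <<'E'
import numpy as np,cv2,pickle
from workcell import bot
from scipy.spatial.transform import Rotation as Ro
def cam(f,o=None):
    """K, camera centre, cam->world rotation"""
    if "R" in f: R=np.array(f["R"]);return np.array(f["mtx"]),-R.T@np.array(f["t"]),R.T
    T=np.array(f["T_tool_cam"]);W=Ro.from_euler("xyz",o["tool_rot"]).as_matrix()
    return np.array(f["mtx"]),W@T[:3,3]+o["position"],W@T[:3,:3]
def plane(c,px,z):
    K,C,R=c;d=R@np.linalg.inv(K)@np.r_[px,1.]
    return C+d*(z-C[2])/d[2]
def proj(c,X):
    K,C,R=c;p=K@(R.T@(np.asarray(X)-C));return p[:2]/p[2]
def tri(c1,p1,c2,p2):
    A=[];b=[]
    for (K,C,R),p in((c1,p1),(c2,p2)):
        d=R@np.linalg.inv(K)@np.r_[p,1.];d/=np.linalg.norm(d);P=np.eye(3)-np.outer(d,d);A.append(P);b.append(P@C)
    return np.linalg.lstsq(np.vstack(A),np.hstack(b),rcond=None)[0]
E
python3 - <<'E'
from h import *
d=pickle.load(open("f0.pkl","rb"));t=d["top"]["frame"];s=d["scene"]["frame"]
out=np.zeros((600,800,3),np.uint8)
def put(im,x0,y0,w,h,k,X,Y):
    out[Y:Y+h*k,X:X+w*k]=cv2.resize(im[y0:y0+h,x0:x0+w],None,fx=k,fy=k,interpolation=cv2.INTER_CUBIC)
put(t,218,218,104,66,5,0,0); put(t,412,250,52,54,5,530,0); put(t,138,252,36,66,4,0,335);put(s,315,180,130,108,2,150,335);put(s,185,165,90,84,3,420,335);put(s,490,212,38,68,3,690,335)
cv2.imwrite("pics/z.png",out)
E
```

```text
Traceback (most recent call last):
ValueError: could not broadcast input array from shape (204,114,3) into shape (204,110,3)
```

```bash
python3 - <<'E'
from h import *
d=pickle.load(open("f0.pkl","rb"));t=d["top"]["frame"];s=d["scene"]["frame"]
out=np.zeros((600,800,3),np.uint8)
def put(im,x0,y0,w,h,k,X,Y):
    out[Y:Y+h*k,X:X+w*k]=cv2.resize(im[y0:y0+h,x0:x0+w],None,fx=k,fy=k,interpolation=cv2.INTER_CUBIC)
put(t,218,218,104,66,5,0,0); put(t,412,250,52,54,5,530,0); put(t,138,252,36,66,4,0,335);put(s,315,180,130,108,2,150,335);put(s,185,165,90,84,3,420,335);put(s,492,212,34,68,3,692,335)
cv2.imwrite("pics/z.png",out)
E
```

```text
(no output)
```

View pics/z.png

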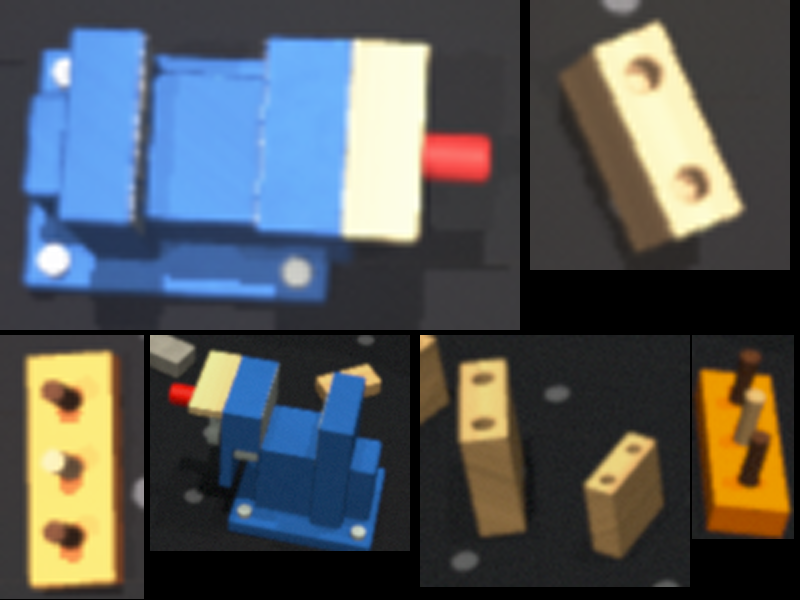

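The largest rail stands bored end up. In its rack the middle dowel is pale and the outer two are dark. The vise x axis points about world +y.

```bash
python3 - <<'E'
from h import *
np.set_printoptions(precision=4,suppress=True)
d=pickle.load(open("f0.pkl","rb"));c=cam(d["top"]);s=cam(d["scene"])
def V(p,x0,y0,k,X,Y):return ((p[0]-X+.5)/k-.5+x0,(p[1]-Y+.5)/k-.5+y0)
v=lambda p,z:plane(c,V(p,218,218,5,0,0),z)
r=lambda p,z:plane(c,V(p,412,250,5,530,0),z)
k=lambda p,z:plane(c,V(p,138,252,4,0,335),z)
print("rail holes",r((643,75),.095),r((690,184),.095)); rc=[r(p,.095) for p in((592,45),(660,22),(745,210),(675,238))]
print("rail corners",rc,np.mean(rc,0),[np.linalg.norm(rc[i]-rc[i-1]) for i in range(4)])
print("fix jaw",[v(p,.155)[:2] for p in((73,28),(145,32),(133,222),(60,218))])
print("mov jaw",[v(p,.155)[:2] for p in((268,38),(429,45),(418,242),(258,233))])
print("handle end",v((488,158),.12))
print("dowels",[k(p,.068)[:2] for p in((48,392),(52,461),(52,532))])
print("rack",[k(p,.026)[:2] for p in((26,355),(112,352),(28,588),(115,583))])
sd=lambda p:V(p,492,212,3,692,335)
print("dow tri",[tri(c,V(p,138,252,4,0,335),s,sd(q)) for p,q in(((48,392),(750,357)),((52,461),(755,397)),((52,532),(759,440)))])
print("handle tri",tri(c,V((488,158),218,218,5,0,0),s,V((172,392),315,180,2,150,335)))
print("rail tri",tri(c,V((643,75),412,250,5,530,0),s,V((483,424),185,165,3,420,335)),tri(c,V((690,184),412,250,5,530,0),s,V((484,379),185,165,3,420,335)))
m=cv2.inRange(cv2.cvtColor(d["top"]["frame"],cv2.COLOR_BGR2HSV),(22,180,120),(32,255,255))
n,l,st,ce=cv2.connectedComponentsWithStats(m)
print([(st[i],plane(c,ce[i],.1)) for i in range(1,n) if st[i][4]>100])
E
```

```text
rail holes [ 0.53   -0.3099  0.095 ] [ 0.4783 -0.33    0.095 ]
rail corners [array([ 0.5444, -0.2862,  0.095 ]), array([ 0.5553, -0.3191,  0.095 ]), array([ 0.466 , -0.3554,  0.095 ]), array([ 0.453 , -0.3218,  0.095 ])] [ 0.5047 -0.3206  0.095 ] [np.float64(0.09811509750079579), np.float64(0.03462255224569403), np.float64(0.0964925639203818), np.float64(0.03601161888612587)]
fix jaw [array([0.6185, 0.1614]), array([0.6166, 0.1286]), array([0.5292, 0.1324]), array([0.5311, 0.1653])]
mov jaw [array([0.6137, 0.0725]), array([ 0.6103, -0.001 ]), array([0.5197, 0.004 ]), array([0.524 , 0.0761])]
handle end [ 0.5636 -0.028   0.12  ]
dowels [array([0.5326, 0.3673]), array([0.4913, 0.363 ]), array([0.4492, 0.361 ])]
rack [array([0.5611, 0.3932]), array([0.5629, 0.3405]), array([0.4186, 0.3848]), array([0.4214, 0.3325])]
dow tri [array([0.5245, 0.3481, 0.129 ]), array([0.4916, 0.3632, 0.0647]), array([ 0.455 ,  0.3817, -0.0098])]
handle tri [ 0.5627 -0.0279  0.1258]
rail tri [ 0.5305 -0.311   0.0921] [ 0.4786 -0.3307  0.0923]
[]
```

```bash
cat >> h.py <<'E'
def rot(yaw,tilt=0): return Ro.from_euler("z",yaw,degrees=True)*Ro.from_euler("x",180,degrees=True)*Ro.from_euler("y",tilt,degrees=True)
def go(targets,start=None):
    """targets: (x,y,z,yaw[,tilt]); prints shift cm / turn deg from the start pose (one call)"""
    o=bot.observe(); p,R=(np.array(o["position"]),Ro.from_euler("xyz",o["tool_rot"])) if start is None else (np.array(start[:3]),rot(*start[3:]))
    for t in targets:
        print(np.round(R.inv().apply(np.array(t[:3])-p)*100,2),np.round((R.inv()*rot(*t[3:])).as_rotvec(degrees=True),1))
E
python3 - <<'E'
from h import *
a=(.48,.28,.25,100);b=(.53,-.05,.25,50);c=(.5046,-.3203,.25,21.5)
go([a]);go([b],a);go([c],b)
E
```

```text
[-35.58 -19.79  -1.89] [-0.   0.  60.1]
[-33.37  -0.81  -0.  ] [ 0. -0. 50.]
[-22.34  15.43   0.  ] [-0.  -0.  28.5]
```

Request:
{"fn": "servo_tool", "kwargs": {
  "plan": [
    [8.5,-35.6,-19.8,-1.9,0,0,60],
    [8.5,-35.6,-19.8,-1.9,0,0,60],
    [8.5,-35.6,-19.8,-1.9,0,0,60],
    [8.5,-35.6,-19.8,-1.9,0,0,60],
    [8.5,-35.6,-19.8,-1.9,0,0,60],
    [8.5,-35.6,-19.8,-1.9,0,0,60],
    [8.5,-35.6,-19.8,-1.9,0,0,60],
    [8.5,-35.6,-19.8,-1.9,0,0,60],
    [8.5,-35.6,-19.8,-1.9,0,0,60],
    [8.5,-35.6,-19.8,-1.9,0,0,60]
  ]
}}

```text
clock: 1.15
position: [0.4811, 0.2786, 0.2502]
tool_rot: [3.142, 0.0, 1.744]
force: [-0.5, 1.4, 0.2]
grip_width: 0.0849
finger_force: 0.0
```

Request:
{"fn": "servo_tool", "kwargs": {
  "plan": [
    [8.5,-33.4,-0.8,0,0,0,50],
    [8.5,-33.4,-0.8,0,0,0,50],
    [8.5,-33.4,-0.8,0,0,0,50],
    [8.5,-33.4,-0.8,0,0,0,50],
    [8.5,-33.4,-0.8,0,0,0,50],
    [8.5,-33.4,-0.8,0,0,0,50],
    [8.5,-33.4,-0.8,0,0,0,50],
    [8.5,-33.4,-0.8,0,0,0,50]
  ]
}}

```text
clock: 1.95
position: [0.5307, -0.0532, 0.2503]
tool_rot: [3.141, 0.001, 0.87]
force: [-0.6, -0.2, 0.1]
grip_width: 0.0852
finger_force: 0.0
```

Request:
{"fn": "servo_tool", "kwargs": {
  "plan": [
    [8.5,-22.3,15.4,0,0,0,28.5],
    [8.5,-22.3,15.4,0,0,0,28.5],
    [8.5,-22.3,15.4,0,0,0,28.5],
    [8.5,-22.3,15.4,0,0,0,28.5],
    [8.5,-22.3,15.4,0,0,0,28.5],
    [8.5,-22.3,15.4,0,0,0,28.5],
    [8.5,-22.3,15.4,0,0,0,28.5]
  ]
}}

```text
clock: 2.65
position: [0.5053, -0.3215, 0.2499]
tool_rot: [3.141, 0.001, 0.375]
force: [0.0, 0.5, -0.4]
grip_width: 0.0849
finger_force: 0.0
```

```bash
python3 - <<'E'
from h import *
o=bot.observe();f=bot.grab_frame("wrist");c=cam(f,o);im=f["frame"]
print(o["clock"],o["position"],np.degrees(o["tool_rot"]),o["qpos"],o["force"])
pickle.dump((o,f),open("w1.pkl","wb"))
for p in((.53,-.3099,.095),(.4783,-.33,.095)):print(proj(c,p))
cv2.imwrite("pics/w1.png",im)
go([(.5046,-.3203,.25,21.5)])
E
```

```text
2.65 [ 0.50534978 -0.32151671  0.24987753] [1.79990483e+02 4.60365922e-02 2.14635164e+01] [ 0.00602862  0.55213175  0.69517837  1.67608987 -0.39471652  1.05879905
 -0.37122757] [ 0.03701458  0.46860741 -0.42065226]
[314.46268817 187.51457946]
[314.29296475 246.56991745]
[-0.16  0.02 -0.02] [-0.   0.   0.1]
```

View pics/w1.png

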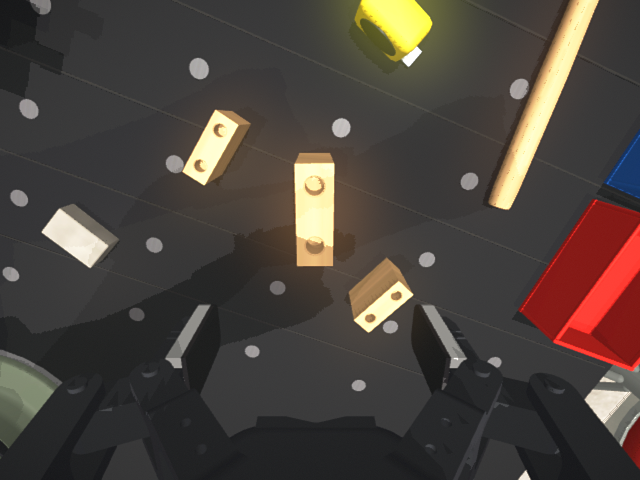

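The wrist view shows the rail's bores at (315,186) and (315,245), as predicted. I'll descend and grip.

Request:
{"fn": "servo_tool", "kwargs": {
  "plan": [
    [8.5,-0.15,0,5,0,0,0],
    [8.5,-0.15,0,10,0,0,0],
    [8.5,-0.15,0,14,0,0,0],
    [8.5,-0.15,0,17,0,0,0],
    [8.5,-0.15,0,19,0,0,0],
    [8.5,-0.15,0,19,0,0,0],
    [2.8,-0.15,0,19,0,0,0],
    [2.8,-0.15,0,19,0,0,0],
    [2.8,-0.15,0,19,0,0,0],
    [2.8,-0.15,0,19,0,0,0]
  ],
  "force": 50
}}

```text
clock: 3.7
position: [0.505, -0.3206, 0.0614]
tool_rot: [3.141, -0.001, 0.377]
force: [-0.7, 2.6, 4.4]
grip_width: 0.0331
finger_force: 49.2
```

Request:
{"fn": "servo_tool", "kwargs": {
  "plan": [
    [2.8,0,0,0,0,0,0],
    [2.8,0,0,0,0,0,0],
    [2.8,0,0,0,0,0,0]
  ]
}}

```text
clock: 4.0
position: [0.505, -0.3206, 0.0614]
tool_rot: [3.141, -0.001, 0.377]
force: [-0.4, 1.5, 9.1]
grip_width: 0.0335
finger_force: 50.0
```

```bash
python3 - <<'E'
from h import *
o=bot.observe();print(o)
a=(.5046,-.3203,.26,21.5);b=(.545,-.09,.26,0);c=(.5717,.1025,.26,-2.6);d=(.5717,.1025,.185,-2.6)
go([a]);go([b],a);go([c],b);go([d],c)
E
```

```text
{'clock': 4.0, 'qpos': array([ 0.12101157,  0.77932919,  0.52111207,  1.81406687, -0.57382446,
        0.70186902, -0.22752132]), 'qd': array([-7.40811450e-05,  1.39829791e-03, -4.28397537e-04,  5.14369326e-04,
        6.13674364e-04,  1.12871181e-03, -6.23580062e-04]), 'joint_efforts': array([ 9.30635501e-01, -9.02176309e+01,  1.77142507e+01, -2.21645522e+01,
        1.51190436e-01, -7.34240469e-01, -7.77628692e-02]), 'position': array([ 0.5049937 , -0.3206357 ,  0.06141695]), 'tool_rot': array([ 3.14080648e+00, -1.47234186e-03,  3.76632329e-01]), 'force': array([-0.4462355 ,  1.5223615 ,  9.12620037]), 'moment': array([0.57206221, 0.14320147, 0.07079412]), 'finger_force': 49.98253138270229, 'grip_width': 0.03346352005588562}
[  0.    -0.03 -19.86] [ 0.  -0.1  0.1]
[ 12.2  -19.95  -0.  ] [ 0.  -0.  21.5]
[  2.67 -19.25  -0.  ] [ 0.  -0.   2.6]
[-0.  -0.   7.5] [0. 0. 0.]
```

Request:
{"fn": "servo_tool", "kwargs": {
  "plan": [
    [2.8,0,0,-3,0,0,0],
    [2.8,0,0,-7,0,0,0],
    [2.8,0,0,-12,0,0,0],
    [2.8,0,0,-17,0,0,0],
    [2.8,0,0,-20,0,0,0],
    [2.8,0,0,-20,0,0,0]
  ]
}}

```text
clock: 4.6
position: [0.5055, -0.3216, 0.2648]
tool_rot: [3.137, -0.005, 0.376]
force: [-0.7, -0.3, -3.0]
grip_width: 0.0337
finger_force: 50.6
```

Request:
{"fn": "servo_tool", "kwargs": {
  "plan": [
    [2.8,2.4,-4,0,0,0,4],
    [2.8,4.9,-8,0,0,0,9],
    [2.8,7.3,-12,0,0,0,13],
    [2.8,9.8,-16,0,0,0,17],
    [2.8,12.2,-20,0,0,0,21.5],
    [2.8,12.2,-20,0,0,0,21.5],
    [2.8,12.2,-20,0,0,0,21.5]
  ]
}}

```text
clock: 5.3
position: [0.5441, -0.0885, 0.2597]
tool_rot: [3.141, 0.001, 0.004]
force: [-0.5, -0.9, -1.5]
grip_width: 0.0334
finger_force: 50.7
```

Request:
{"fn": "servo_tool", "kwargs": {
  "plan": [
    [2.8,0.6,-4,0,0,0,1],
    [2.8,1.2,-8,0,0,0,2],
    [2.8,1.8,-12,0,0,0,2.6],
    [2.8,2.4,-16,0,0,0,2.6],
    [2.8,2.6,-19,0,0,0,2.6],
    [2.8,2.6,-19.2,0,0,0,2.6],
    [2.8,2.6,-19.2,0,0,0,2.6],
    [2.8,2.6,-19.2,0,0,0,2.6]
  ]
}}

```text
clock: 6.1
position: [0.57, 0.1002, 0.2603]
tool_rot: [3.141, -0.0, -0.046]
force: [0.1, 0.9, -0.8]
grip_width: 0.0333
finger_force: 50.8
```

```bash
python3 - <<'E'
from h import *
o=bot.observe();print(o["clock"],o["position"],np.degrees(o["tool_rot"]),o["qpos"],o["grip_width"])
t=bot.grab_frame("top");s=bot.grab_frame("scene");
A=cv2.resize(t["frame"][200:300,210:330],None,fx=4,fy=4,interpolation=cv2.INTER_CUBIC)
B=cv2.resize(s["frame"][140:290,300:450],None,fx=2,fy=2,interpolation=cv2.INTER_CUBIC)
w=bot.grab_frame("wrist")["frame"]
out=np.zeros((600,800,3),np.uint8);out[:400,:480]=A;out[:300,490:790]=B;out[360:600,480:800]=cv2.resize(w,(320,240));cv2.imwrite("pics/r1.png",out)
go([(.5717,.1025,.185,-2.6)])
E
```

```text
6.1 [0.57001298 0.1001855  0.26031202] [ 1.79973196e+02 -9.33659401e-04 -2.66087438e+00] [-0.83934233  0.55007444  0.84376343  1.72145231 -0.45828645  1.07978415
 -1.4639152 ] 0.03329065430001716
[ 0.15 -0.17  7.54] [ 0. -0. -0.]
```

View pics/r1.png

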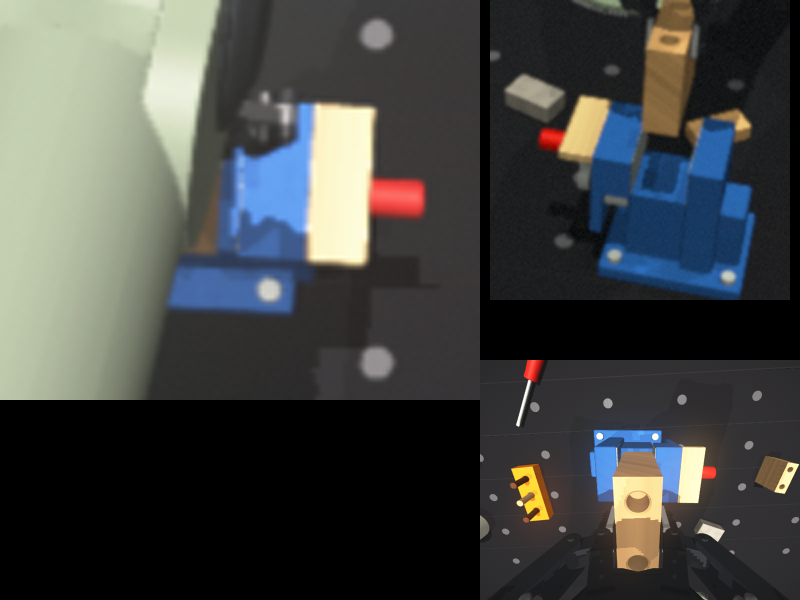

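The rail is upright over the gap. The wrist view shows it centred between the jaws, so I'll lower it.

Request:
{"fn": "servo_tool", "kwargs": {
  "plan": [
    [2.8,0.15,-0.2,2,0,0,0],
    [2.8,0.15,-0.2,4,0,0,0],
    [2.8,0.15,-0.2,5.5,0,0,0],
    [2.8,0.15,-0.2,7,0,0,0],
    [2.8,0.15,-0.2,8,0,0,0],
    [2.8,0.15,-0.2,8.6,0,0,0],
    [2.8,0.15,-0.2,9,0,0,0],
    [2.8,0.15,-0.2,9.1,0,0,0],
    [2.8,0.15,-0.2,9.1,0,0,0]
  ]
}}

```text
clock: 7.15
position: [0.5718, 0.1042, 0.1696]
tool_rot: [-3.141, -0.0, -0.044]
force: [0.2, -0.5, -1.4]
grip_width: 0.0332
finger_force: 50.8
```

Request:
{"fn": "servo_tool", "kwargs": {
  "plan": [
    [2.8,0,0,0.1,0,0,0],
    [2.8,0,0,0.2,0,0,0],
    [2.8,0,0,0.2,0,0,0]
  ]
}}

```text
clock: 7.45
position: [0.5716, 0.1043, 0.1673]
tool_rot: [-3.142, -0.0, -0.044]
force: [-0.4, 0.2, -1.7]
grip_width: 0.0334
finger_force: 50.8
```

Request:
{"fn": "servo_tool", "kwargs": {
  "plan": [
    [2.8,0,0,0.1,0,0,0],
    [2.8,0,0,0.15,0,0,0],
    [2.8,0,0,0.15,0,0,0]
  ]
}}

```text
clock: 7.75
position: [0.5717, 0.1043, 0.1664]
tool_rot: [-3.141, -0.0, -0.044]
force: [-5.4, 0.5, 12.0]
grip_width: 0.0335
finger_force: 52.4
```

Request:
{"fn": "servo_tool", "kwargs": {
  "plan": [
    [5,0,0,-0.05,0,0,0],
    [7,0,0,-0.05,0,0,0],
    [7,0,0,-0.05,0,0,0],
    [7,0,0,-0.05,0,0,0],
    [7,0,0,-2,0,0,0],
    [7,0,0,-6,0,0,0],
    [7,0,0,-10,0,0,0],
    [7,0,0,-10,0,0,0]
  ]
}}

```text
clock: 8.55
position: [0.5734, 0.1039, 0.2702]
tool_rot: [-3.14, -0.006, -0.045]
force: [0.0, -0.7, 0.2]
grip_width: 0.07
finger_force: 0.0
```

```bash
python3 - <<'E'
from h import *
o=bot.observe();print(o["clock"],o["position"],o["force"])
f=bot.grab_frame("wrist");pickle.dump((o,f),open("w2.pkl","wb"));cv2.imwrite("pics/w2.png",f["frame"])
E
```

```text
8.55 [0.57341487 0.10391306 0.27022362] [ 0.03612867 -0.65311709  0.22389578]
```

View pics/w2.png

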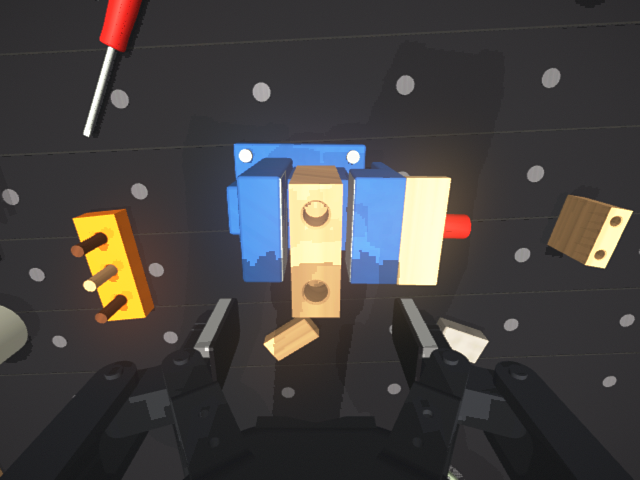

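The rail stands freely between the jaws. The ledge's outer edge runs from (449,178) to (438,285), the handle end is at (469,227), and the dowel tops are at (78,250) and (101,316).

```bash
python3 - <<'E'
from h import *
np.set_printoptions(precision=4,suppress=True)
o,f=pickle.load(open("w2.pkl","rb"));c=cam(f,o)
print("ledge",plane(c,(449,178),.155),plane(c,(438,285),.155),"jawin",plane(c,(350,170),.155),plane(c,(349,281),.155))
print("fix",plane(c,(289,160),.155),plane(c,(283,281),.155))
print("dowels",plane(c,(78,250),.068),plane(c,(88,284),.068),plane(c,(101,316),.068))
print("holes",plane(c,(316,212),.2),plane(c,(316,291),.2))
m=cv2.inRange(cv2.cvtColor(f["frame"],cv2.COLOR_BGR2HSV),(0,150,80),(6,255,255));m[:, :440]=0;m[:200]=0;m[250:]=0
ys,xs=np.nonzero(m);print("red",xs.min(),xs.max(),ys[xs>455].min(),ys[xs>455].max())
xv=np.array([.043,.999,0]);yv=np.array([-.999,.043,0]);J=np.array([.5689,.0743,0])
for q in np.radians([-20,-10,0,10,20]):
    h=J-.105*xv-.04*np.sin(q)*yv+[0,0,.085+.04*np.cos(q)]
    print(np.degrees(q),proj(c,h+.011*yv),proj(c,h-.011*yv),proj(c,h))
E
```

```text
ledge [0.6114 0.0026 0.155 ] [0.5219 0.0045 0.155 ] jawin [0.6207 0.0771 0.155 ] [0.5288 0.079  0.155 ]
fix [0.6301 0.1222 0.155 ] [0.5312 0.1341 0.155 ]
dowels [0.5354 0.365  0.068 ] [0.4944 0.3647 0.068 ] [0.4529 0.3603 0.068 ]
holes [0.6013 0.1034 0.2   ] [0.5445 0.1059 0.2   ]
red 444 470 214 238
-20.0 [465.0063 249.5923] [468.4719 226.4813] [466.7191 238.1706]
-10.0 [466.8832 243.3136] [470.4383 219.754 ] [468.6399 231.6719]
0.0 [468.2745 236.2137] [471.8967 212.2601] [470.0641 224.3787]
10.0 [469.1086 228.5659] [472.7714 204.2925] [470.9182 216.5737]
20.0 [469.3413 220.6839] [473.0155 196.1817] [471.1565 208.5789]
```

```bash
cat >> h.py <<'E'
xv=np.array([.0436,.99905,0]);yv=np.array([-.99905,.0436,0]);J0=np.array([.5693,.0755,0])
def handle(q,q0=-2.5,off=-.089):
    "TCP pose gripping the handle at crank angle q (deg)"
    r=np.radians(q);g=J0+(off+.016*(q-q0)/360)*xv-.04*np.sin(r)*yv+np.array([0,0,.085+.04*np.cos(r)])
    return g+rot(87.5,35).apply([0,0,.019])
E
python3 - <<'E'
from h import *
H=handle(-2.5);z=rot(87.5,35).apply([0,0,1]);A=H-.10*z
print(H,A)
m=(.57,.03,.33,40,15);a=(*A,87.5,35);h=(*H,87.5,35)
go([m]);go([a],m);go([h],a)
E
```

```text
[ 0.56415184 -0.0024518   0.10939804] [ 0.56164994 -0.05975485  0.19131324]
[ 0.1   7.43 -6.23] [  5.6  14.1 -42.3]
[-9.78  6.34 11.74] [ 20.2  18.8 -43.3]
[ 0. -0. 10.] [0. 0. 0.]
```

Request:
{"fn": "servo_tool", "kwargs": {
  "plan": [
    [6,0,2,-4,0,0,0],
    [6,0,3.5,-6,1,2,-7],
    [6,0.1,5,-6.2,2,4.5,-14],
    [6,0.1,7.4,-6.2,3,7,-21],
    [6,0.1,7.4,-6.2,4,9.4,-28],
    [6,0.1,7.4,-6.2,5,11.7,-35],
    [6,0.1,7.4,-6.2,5.6,14.1,-42.3],
    [6,0.1,7.4,-6.2,5.6,14.1,-42.3]
  ]
}}

```text
clock: 9.4
position: [0.5686, 0.0293, 0.3273]
tool_rot: [-3.139, -0.259, 0.699]
force: [0.3, 0.4, 0.1]
grip_width: 0.0599
finger_force: 0.0
```

Request:
{"fn": "servo_tool", "kwargs": {
  "plan": [
    [6,-1.6,1,2,3.4,3.1,-7.2],
    [6,-3.2,2,4,6.8,6.2,-14.4],
    [6,-4.8,3,6,10,9.4,-21.6],
    [6,-6.4,4,8,13.5,12.5,-28.8],
    [6,-8,5,10,16.8,15.6,-36],
    [6,-9.8,6.3,11.7,20.2,18.8,-43.3],
    [6,-9.8,6.3,11.7,20.2,18.8,-43.3],
    [6,-9.8,6.3,11.7,20.2,18.8,-43.3]
  ]
}}

```text
clock: 10.2
position: [0.5596, -0.0611, 0.187]
tool_rot: [-3.129, -0.612, 1.521]
force: [-0.5, 0.9, 0.5]
grip_width: 0.0596
finger_force: 0.0
```

```bash
python3 - <<'E'
from h import *
H=handle(-2.5)
go([(*(H-.10*rot(87.5,35).apply([0,0,1])),87.5,35),(*H,87.5,35)])
o=bot.observe();print(o["clock"],o["position"],o["qpos"],o["force"])
f=bot.grab_frame("wrist");c=cam(f,o);g=J0-.105*xv+[0,0,.125]
print(proj(c,g),proj(c,g+.042*xv),proj(c,J0-.073*xv+[0,0,.155]))
s=bot.grab_frame("scene")["frame"]
cv2.imwrite("pics/w3.png",np.hstack([cv2.resize(f["frame"],(480,360)),cv2.resize(s[120:300,285:445],(320,360))]))
E
```

```text
[ 0.36  0.2  -0.28] [-0.5 -0.  -0.3]
[0.36 0.28 9.72] [-0.5 -0.  -0.3]
10.2 [ 0.55955537 -0.06106626  0.18698908] [ 0.13077024  0.63916773  0.28753573  1.74752626 -0.81447526  1.18217179
  0.81776455] [-0.48962744  0.90337306  0.50180423]
[322.10887839 266.71663244] [321.81000583 208.28719255] [322.2580515  206.27197469]
```

View pics/w3.png

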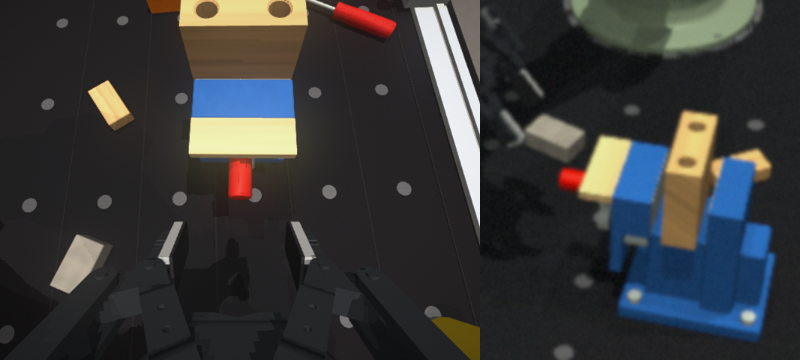

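The handle end is at about (320,263) in full-size pixels, centred between the fingers. I'll advance and grip.

Request:
{"fn": "servo_tool", "kwargs": {
  "plan": [
    [6,0.35,0.25,2,-0.5,0,0],
    [6,0.35,0.25,5,-0.5,0,0],
    [6,0.35,0.25,8,-0.5,0,0],
    [6,0.35,0.25,9.7,-0.5,0,0],
    [6,0.35,0.25,9.7,-0.5,0,0],
    [1.6,0.35,0.25,9.7,-0.5,0,0],
    [1.6,0.35,0.25,9.7,-0.5,0,0],
    [1.6,0.35,0.25,9.7,-0.5,0,0],
    [1.6,0.35,0.25,9.7,-0.5,0,0],
    [1.6,0.35,0.25,9.7,-0.5,0,0]
  ],
  "force": 40
}}

```text
clock: 11.3
position: [0.5652, -0.0023, 0.1128]
tool_rot: [3.136, -0.609, 1.525]
force: [-1.7, -3.8, 7.1]
grip_width: 0.0211
finger_force: 38.9
```

```bash
python3 - <<'E'
from h import *
o=bot.observe();print(o["clock"],o["position"],handle(-2.5),np.degrees(o["tool_rot"]),o["grip_width"],o["force"],o["moment"])
for q0 in (-2.5,177.5,357.5):
    print(q0)
    for q in np.arange(q0+20,q0+181,20): go([(*handle(q),87.5,35)],(*handle(q0),87.5,35))
E
```

```text
11.3 [ 0.56522235 -0.00227252  0.11284121] [ 0.56415184 -0.0024518   0.10939804] [179.67127871 -34.89324981  87.3936382 ] 0.02105216329891402 [-1.73737208 -3.7837148   7.13799774] [-0.48336963  0.25330135  0.1229616 ]
-2.5
[-0.03  1.38  0.2 ] [0. 0. 0.]
[-0.33  2.61  0.78] [0. 0. 0.]
[-0.84  3.55  1.67] [0. 0. 0.]
[-1.5   4.08  2.77] [0. 0. 0.]
[-2.23  4.14  3.96] [0. 0. 0.]
[-2.91  3.72  5.09] [0. 0. 0.]
[-3.47  2.88  6.05] [0. 0. 0.]
[-3.83  1.71  6.71] [0. 0. 0.]
[-3.93  0.35  7.01] [0. 0. 0.]
177.5
[ 0.18 -1.38 -0.1 ] [0. 0. 0.]
[ 0.62 -2.61 -0.57] [0. 0. 0.]
[ 1.28 -3.55 -1.36] [0. 0. 0.]
[ 2.09 -4.08 -2.36] [0. 0. 0.]
[ 2.96 -4.14 -3.45] [0. 0. 0.]
[ 3.79 -3.72 -4.48] [0. 0. 0.]
[ 4.49 -2.88 -5.33] [0. 0. 0.]
[ 4.99 -1.71 -5.89] [0. 0. 0.]
[ 5.24 -0.35 -6.09] [0. 0. 0.]
357.5
[-0.03  1.38  0.2 ] [0. 0. 0.]
[-0.33  2.61  0.78] [0. 0. 0.]
[-0.84  3.55  1.67] [0. 0. 0.]
[-1.5   4.08  2.77] [0. 0. 0.]
[-2.23  4.14  3.96] [0. 0. 0.]
[-2.91  3.72  5.09] [0. 0. 0.]
[-3.47  2.88  6.05] [0. 0. 0.]
[-3.83  1.71  6.71] [0. 0. 0.]
[-3.93  0.35  7.01] [0. 0. 0.]
```

Request:
{"fn": "servo_tool", "kwargs": {
  "plan": [
    [1.6,0,1.4,0.2,0,0,0],
    [1.6,-0.3,2.6,0.8,0,0,0],
    [1.6,-0.85,3.55,1.65,0,0,0],
    [1.6,-1.5,4.1,2.75,0,0,0],
    [1.6,-1.5,4.1,2.75,0,0,0]
  ]
}}

```text
clock: 11.8
position: [0.6062, -0.0008, 0.0796]
tool_rot: [3.138, -0.608, 1.524]
force: [0.4, -3.3, -4.5]
grip_width: 0.0207
finger_force: 39.9
```

Request:
{"fn": "servo_tool", "kwargs": {
  "plan": [
    [1.6,-0.75,0.05,1.2,0,0,0],
    [1.6,-1.4,-0.4,2.35,0,0,0],
    [1.6,-1.95,-1.2,3.3,0,0,0],
    [1.6,-2.35,-2.4,3.95,0,0,0],
    [1.6,-2.45,-3.75,4.25,0,0,0],
    [1.6,-2.25,-5.15,4.15,0,0,0],
    [1.6,-1.8,-6.35,3.7,0,0,0],
    [1.6,-1.15,-7.3,2.9,0,0,0],
    [1.6,-0.35,-7.8,1.9,0,0,0],
    [1.6,-0.35,-7.8,1.9,0,0,0]
  ]
}}

```text
clock: 12.8
position: [0.5283, 0.0114, 0.0642]
tool_rot: [3.136, -0.609, 1.526]
force: [-3.7, -6.4, 1.7]
grip_width: 0.0204
finger_force: 40.8
```

```bash
python3 - <<'E'
from h import *
o=bot.observe();print(o["clock"],o["position"],handle(257.5),o["grip_width"],o["force"],o["qpos"])
for q in np.arange(277.5,440,20): go([(*handle(q),87.5,35)],(*handle(257.5),87.5,35))
E
```

```text
12.8 [0.52831766 0.01139688 0.06423996] [0.52738404 0.01071937 0.06077853] 0.02043882382536262 [-3.72021173 -6.39033019  1.73512837] [ 0.10402623  0.75435015  0.16083159  1.94715033 -1.00677943  0.87852724
  1.01787191]
[ 0.87 -0.06 -1.09] [0. 0. 0.]
[ 1.7   0.36 -2.12] [0. 0. 0.]
[ 2.41  1.2  -2.97] [0. 0. 0.]
[ 2.91  2.37 -3.53] [0. 0. 0.]
[ 3.15  3.73 -3.73] [0. 0. 0.]
[ 3.12  5.11 -3.53] [0. 0. 0.]
[ 2.83  6.34 -2.95] [0. 0. 0.]
[ 2.31  7.28 -2.06] [0. 0. 0.]
[ 1.65  7.81 -0.96] [0. 0. 0.]
```

Request:
{"fn": "servo_tool", "kwargs": {
  "plan": [
    [1.6,0.85,-0.05,-1.1,0,0,0],
    [1.6,1.7,0.35,-2.1,0,0,0],
    [1.6,2.4,1.2,-2.95,0,0,0],
    [1.6,2.9,2.35,-3.55,0,0,0],
    [1.6,3.15,3.75,-3.75,0,0,0],
    [1.6,3.1,5.1,-3.55,0,0,0],
    [1.6,2.85,6.35,-2.95,0,0,0],
    [1.6,2.3,7.3,-2.05,0,0,0],
    [1.6,2.3,7.3,-2.05,0,0,0]
  ]
}}

```text
clock: 13.7
position: [0.6027, 0.0146, 0.092]
tool_rot: [3.137, -0.608, 1.525]
force: [3.7, -5.2, -1.8]
grip_width: 0.0207
finger_force: 40.5
```

```bash
python3 - <<'E'
from h import *
o=bot.observe();print(o["clock"],o["position"],handle(417.5),o["grip_width"],o["force"],o["qpos"])
for q in np.arange(427.5,560,10): print(q);go([(*handle(q),87.5,35)],(*handle(417.5),87.5,35))
E
```

```text
13.7 [0.60274258 0.01461441 0.09197333] [0.60041244 0.01465019 0.0909281 ] 0.02069396387016962 [ 3.69397062 -5.19902384 -1.78686824] [ 0.0531313   0.78183672  0.20066619  1.75497215 -0.94347887  0.98591431
  0.84947402]
427.5
[-0.32  0.32  0.53] [0. 0. 0.]
437.5
[-0.66  0.53  1.1 ] [0. 0. 0.]
447.5
[-1.02  0.62  1.69] [0. 0. 0.]
457.5
[-1.39  0.59  2.29] [0. 0. 0.]
467.5
[-1.74  0.44  2.87] [0. 0. 0.]
477.5
[-2.07  0.17  3.43] [0. 0. 0.]
487.5
[-2.37 -0.2   3.93] [0. 0. 0.]
497.5
[-2.63 -0.67  4.38] [0. 0. 0.]
507.5
[-2.84 -1.22  4.75] [0. 0. 0.]
517.5
[-2.99 -1.84  5.04] [0. 0. 0.]
527.5
[-3.07 -2.51  5.24] [0. 0. 0.]
537.5
[-3.09 -3.2   5.34] [0. 0. 0.]
547.5
[-3.03 -3.9   5.34] [0. 0. 0.]
557.5
[-2.91 -4.58  5.24] [0. 0. 0.]
```

Request:
{"fn": "servo_tool", "kwargs": {
  "plan": [
    [1.6,-0.3,0.3,0.55,0,0,0],
    [1.6,-0.65,0.55,1.1,0,0,0],
    [1.6,-1.0,0.6,1.7,0,0,0],
    [1.6,-1.4,0.6,2.3,0,0,0],
    [1.6,-1.75,0.45,2.85,0,0,0],
    [1.6,-1.75,0.45,2.85,0,0,0]
  ]
}}

```text
clock: 14.3
position: [0.6052, 0.0168, 0.0588]
tool_rot: [3.14, -0.609, 1.524]
force: [-5.9, -4.7, -1.4]
grip_width: 0.0208
finger_force: 40.7
```

Request:
{"fn": "servo_tool", "kwargs": {
  "plan": [
    [1.6,-0.3,-0.25,0.55,0,0,0],
    [1.6,-0.3,-0.25,0.55,0,0,0]
  ]
}}

```text
clock: 14.5
position: [0.6025, 0.0174, 0.0528]
tool_rot: [3.14, -0.609, 1.524]
force: [-8.5, -7.9, 0.9]
grip_width: 0.0206
finger_force: 41.0
```

Request:
{"fn": "servo_tool", "kwargs": {
  "plan": [
    [1.6,-0.3,-0.35,0.5,0,0,0],
    [1.6,-0.3,-0.35,0.5,0,0,0]
  ]
}}

```text
clock: 14.7
position: [0.5988, 0.0181, 0.0472]
tool_rot: [3.141, -0.609, 1.525]
force: [-12.7, -7.4, 4.6]
grip_width: 0.0208
finger_force: 41.3
```

Request:
{"fn": "servo_tool", "kwargs": {
  "plan": [
    [1.6,-0.25,-0.6,0.45,0,0,0],
    [1.6,-0.25,-0.6,0.45,0,0,0]
  ]
}}

```text
clock: 14.9
position: [0.5942, 0.0187, 0.0426]
tool_rot: [3.138, -0.609, 1.525]
force: [-4.0, -8.2, 7.5]
grip_width: 0.021
finger_force: 41.4
```

Request:
{"fn": "servo_tool", "kwargs": {
  "plan": [
    [1.6,-0.2,-0.55,0.35,0,0,0],
    [1.6,-0.2,-0.55,0.35,0,0,0]
  ]
}}

```text
clock: 15.1
position: [0.5906, 0.019, 0.0396]
tool_rot: [3.134, -0.609, 1.526]
force: [3.5, -9.3, 14.8]
grip_width: 0.0205
finger_force: 42.0
```

Request:
{"fn": "servo_tool", "kwargs": {
  "plan": [
    [1.6,-0.15,-0.6,0.3,0,0,0],
    [1.6,-0.15,-0.6,0.3,0,0,0]
  ]
}}

```text
clock: 15.3
position: [0.5867, 0.0193, 0.0371]
tool_rot: [3.129, -0.608, 1.527]
force: [14.3, -10.2, 18.0]
grip_width: 0.0207
finger_force: 42.5
```

Request:
{"fn": "servo_tool", "kwargs": {
  "plan": [
    [1.6,-0.1,-0.6,0.2,0,0,0],
    [1.6,-0.1,-0.6,0.2,0,0,0]
  ]
}}

```text
clock: 15.5
position: [0.5828, 0.0195, 0.0354]
tool_rot: [3.125, -0.608, 1.527]
force: [26.0, -9.0, 16.0]
grip_width: 0.021
finger_force: 42.8
```

Request:
{"fn": "servo_tool", "kwargs": {
  "plan": [
    [1.6,0,-0.5,0.1,0,0,0],
    [1.6,0,-0.5,0.1,0,0,0]
  ]
}}

```text
clock: 15.7
position: [0.5796, 0.0197, 0.0345]
tool_rot: [3.122, -0.606, 1.527]
force: [36.3, -10.6, 6.5]
grip_width: 0.0207
finger_force: 42.9
```

```bash
python3 - <<'E'
from h import *
np.set_printoptions(precision=4,suppress=True)
o=bot.observe();print(o["clock"],o["position"],o["grip_width"],o["force"],o["moment"])
for q in range(497,550,10):print(q,handle(q))
s=bot.grab_frame("scene")["frame"];t=bot.grab_frame("top")["frame"]
cv2.imwrite("pics/s4.png",np.hstack([cv2.resize(s[120:300,285:445],(480,540)),cv2.resize(t[200:300,220:280],(320,540))]))
E
```

```text
15.7 [0.5796 0.0197 0.0345] 0.020739957108230386 [ 36.3099 -10.5513   6.469 ] [-1.4665 -6.2646 -4.9482]
497 [0.5941 0.0185 0.0402]
507 [0.5886 0.0191 0.0359]
517 [0.5825 0.0199 0.0326]
527 [0.5759 0.0206 0.0305]
537 [0.569  0.0213 0.0295]
547 [0.5621 0.0221 0.0297]
```

View pics/s4.png

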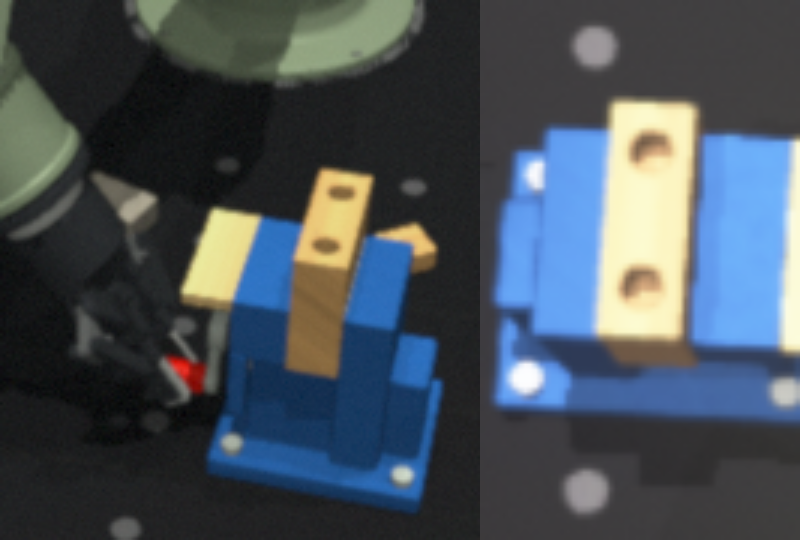

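The rail is clamped upright between the jaws and the handle reads about 36 N. I'll release, retract and go to the dowels.

```bash
python3 - <<'E'
from h import *
o=bot.observe();R=rot(87.5,35)
p=np.array(o["position"])-R.apply([0,0,1])*.12; b=(p[0],p[1],p[2],87.5,35);print(p)
c=(.55,-.03,.34,87.5,35);c2=(.52,.10,.34,120,15);d=(.50,.30,.30,165,0);e=(.535,.365,.15,176.5,0)
go([c],b);go([c2],c);go([d],c2);go([e],d)
E
```

```text
[ 0.57663548 -0.04910454  0.13280233]
[ 13.35  -2.74 -15.94] [0. 0. 0.]
[10.53 -3.56  7.37] [ 13.8 -19.5 -29.6]
[16.66  8.27  8.61] [  5.9 -14.2 -44.7]
[-1.7   7.18 15.  ] [  0.    0.  -11.5]
```

Request:
{"fn": "servo_tool", "kwargs": {
  "plan": [
    [1.6,0,0.3,0,0,0,0],
    [4,0,0.4,0,0,0,0],
    [6,0,0.4,0,0,0,0],
    [6,0,0.4,0,0,0,0],
    [6,0,0.4,0,0,0,0],
    [6,0,0.4,-2,0,0,0],
    [6,0,0.4,-6,0,0,0],
    [6,0,0.4,-10,0,0,0],
    [6,0,0.4,-12,0,0,0],
    [6,0,0.4,-12,0,0,0]
  ]
}}

```text
clock: 16.8
position: [0.5733, -0.0484, 0.1327]
tool_rot: [3.134, -0.608, 1.526]
force: [-0.7, 0.5, 1.2]
grip_width: 0.0601
finger_force: 0.0
```

Request:
{"fn": "servo_tool", "kwargs": {
  "plan": [
    [6,3,-0.6,-4,0,0,0],
    [6,6,-1.2,-7.5,0,0,0],
    [6,9,-1.8,-11,0,0,0],
    [6,11.5,-2.4,-14,0,0,0],
    [6,13.3,-2.7,-16,0,0,0],
    [6,13.3,-2.7,-16,0,0,0]
  ]
}}

```text
clock: 17.4
position: [0.5462, -0.0267, 0.3407]
tool_rot: [3.133, -0.61, 1.53]
force: [0.5, 0.2, -0.4]
grip_width: 0.06
finger_force: 0.0
```

Request:
{"fn": "servo_tool", "kwargs": {
  "plan": [
    [6,2.1,-0.7,1.5,2.8,-3.9,-6],
    [6,4.2,-1.4,3,5.5,-7.8,-12],
    [6,6.3,-2.1,4.5,8.3,-11.7,-18],
    [6,8.4,-2.8,6,11,-15.6,-24],
    [6,10.5,-3.5,7.4,13.8,-19.5,-29.6],
    [6,10.5,-3.5,7.4,13.8,-19.5,-29.6]
  ]
}}

```text
clock: 18.0
position: [0.5155, 0.1087, 0.3362]
tool_rot: [3.141, -0.259, 2.105]
force: [-0.2, 0.0, 0.1]
grip_width: 0.0603
finger_force: 0.0
```

Request:
{"fn": "servo_tool", "kwargs": {
  "plan": [
    [6,2.8,1.4,1.4,1,-2.4,-7.5],
    [6,5.6,2.8,2.8,2,-4.8,-15],
    [6,8.4,4.2,4.2,3,-7.2,-22.5],
    [6,11.2,5.6,5.6,4,-9.6,-30],
    [6,14,7,7,5,-12,-37.5],
    [6,16.7,8.3,8.6,5.9,-14.2,-44.7],
    [6,16.7,8.3,8.6,5.9,-14.2,-44.7],
    [6,16.7,8.3,8.6,5.9,-14.2,-44.7]
  ]
}}

```text
clock: 18.8
position: [0.4968, 0.3033, 0.2953]
tool_rot: [-3.139, 0.001, 2.877]
force: [0.4, -0.4, -0.0]
grip_width: 0.0597
finger_force: 0.0
```

```bash
python3 - <<'E'
from h import *
o=bot.observe();print(o["clock"],o["position"],np.degrees(o["tool_rot"]),o["qpos"])
go([(.535,.365,.15,176.5)])
E
```

```text
18.8 [0.49679781 0.30329684 0.29534376] [-1.79838533e+02  5.72890040e-02  1.64829714e+02] [-0.67923389  0.3922828   0.03855118  1.63977481 -0.01362585  1.11144173
  0.6684782 ]
[-2.06  7.   14.52] [ -0.2   0.  -11.7]
```

Request:
{"fn": "servo_tool", "kwargs": {
  "plan": [
    [6,-0.5,1.8,3.6,0,0,-4],
    [6,-1,3.5,7.2,0,0,-8],
    [6,-1.5,5.2,10.8,0,0,-11.7],
    [6,-2,7,14.5,-0.2,0,-11.7],
    [6,-2,7,14.5,-0.2,0,-11.7],
    [6,-2,7,14.5,-0.2,0,-11.7]
  ]
}}

```text
clock: 19.4
position: [0.5362, 0.3632, 0.1513]
tool_rot: [3.142, 0.002, 3.077]
force: [-0.2, -0.8, 0.4]
grip_width: 0.0604
finger_force: 0.0
```

```bash
python3 - <<'E'
from h import *
o=bot.observe();f=bot.grab_frame("wrist");c=cam(f,o);pickle.dump((o,f),open("w5.pkl","wb"))
print(o["clock"],o["position"],np.degrees(o["tool_rot"]))
for z in(.026,.068):print(z,[np.round(proj(c,(*p,z)),1) for p in((.5354,.365),(.4944,.3645),(.453,.361))])
cv2.imwrite("pics/w5.png",f["frame"])
E
```

```text
19.4 [0.53617296 0.36315014 0.15127208] [1.79998323e+02 1.16778735e-01 1.76314212e+02]
0.026 [array([316.4, 225.9]), array([312.5, 176. ]), array([304. , 120.4])]
0.068 [array([316.7, 243.8]), array([312. , 186.2]), array([302., 121.])]
```

View pics/w5.png

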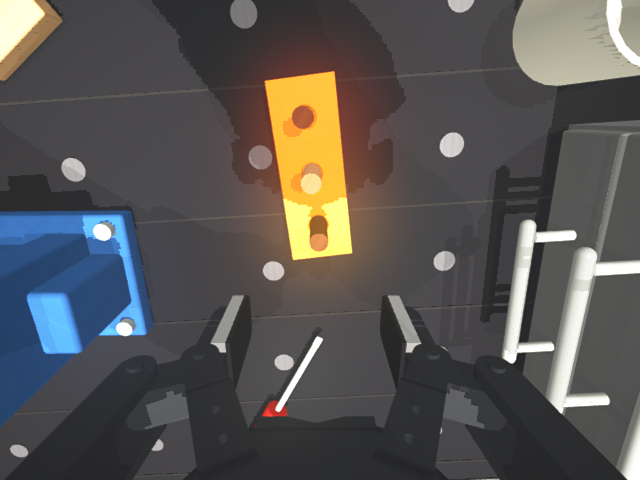

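The dark dowel tops are at (319,241) and (302,117), with the pale one at (312,182).

```bash
python3 - <<'E'
from h import *
o,f=pickle.load(open("w5.pkl","rb"));c=cam(f,o);R=Ro.from_euler("xyz",o["tool_rot"])
for p in((319,241),(312,182),(302,117)):
    X=plane(c,p,.068);print(X,R.inv().apply(X-o["position"])*100)
go([(*plane(c,(319,241),.068)[:2],.041,176.3)])
E
```

```text
[0.5334073  0.36677123 0.068     ] [0.31624455 0.34333744 8.3265912 ]
[0.49158729 0.36467511 0.068     ] [ 4.47611149 -0.13467939  8.31809866]
[0.4506327  0.36120382 0.068     ] [ 8.54077565 -0.74436585  8.30979632]
[ 0.38  0.29 11.17] [0.1 0.2 0. ]
```

Request:
{"fn": "servo_tool", "kwargs": {
  "plan": [
    [6,0.35,0.3,4,0,0,0],
    [6,0.35,0.3,8,0,0,0],
    [6,0.35,0.3,10,0,0,0],
    [6,0.35,0.3,11,0,0,0],
    [6,0.35,0.3,11,0,0,0],
    [0.9,0.35,0.3,11,0,0,0],
    [0.9,0.35,0.3,11,0,0,0],
    [0.9,0.35,0.3,11,0,0,0],
    [0.9,0.35,0.3,11,0,0,0],
    [0.9,0.35,0.3,11,0,0,0]
  ],
  "force": 40
}}

```text
clock: 20.45
position: [0.5337, 0.3677, 0.043]
tool_rot: [3.14, 0.005, 3.079]
force: [-0.3, -4.0, 9.5]
grip_width: 0.0127
finger_force: 38.8
```

Request:
{"fn": "servo_tool", "kwargs": {
  "plan": [
    [0.9,0,0,0,0,0,0],
    [0.9,0,0,0,0,0,0],
    [0.9,0,0,-2,0,0,0],
    [0.9,0,0,-5,0,0,0],
    [0.9,0,0,-8,0,0,0],
    [0.9,0,0,-12,0,0,0],
    [0.9,0,0,-16,0,0,0],
    [0.9,0,0,-20,0,0,0],
    [0.9,0,0,-24,0,0,0],
    [0.9,0,0,-24,0,0,0]
  ]
}}

```text
clock: 21.45
position: [0.5338, 0.3688, 0.288]
tool_rot: [3.134, 0.01, 3.079]
force: [-0.2, 0.3, 0.4]
grip_width: 0.0124
finger_force: 39.0
```

```bash
python3 - <<'E'
from h import *
o=bot.observe();print(o["clock"],o["position"],np.degrees(o["tool_rot"]),o["grip_width"],o["force"])
f=bot.grab_frame("wrist");pickle.dump((o,f),open("w6.pkl","wb"))
m=f["frame"].copy();print(f["mtx"][0][0])
T=np.array(f["T_tool_cam"]);K=np.array(f["mtx"])
for z in (-.033+0,0,.033):
    p=K@(np.linalg.inv(T)@[0,0,z,1])[:3];print(z,p[:2]/p[2])
# brown between the pads
hsv=cv2.cvtColor(m,cv2.COLOR_BGR2HSV);k=cv2.inRange(hsv,(3,70,25),(15,255,200));k[:,:250]=0;k[:,390:]=0
n,l,st,ce=cv2.connectedComponentsWithStats(k);print([(st[i].tolist(),ce[i].round(1).tolist()) for i in range(1,n) if st[i][4]>80])
go([(.60,.1076,.28,177.5)])
E
```

```text
21.45 [0.53377969 0.36884562 0.28801456] [179.58135307   0.56251282 176.43202259] 0.012412866312591803 [-0.18093731  0.28580202  0.37456814]
341.299419987989
-0.033 [313.34662034 351.77393811]
0 [313.67452458 306.86301138]
0.033 [313.89670172 276.4328424 ]
[([256, 66, 112, 173, 9108], [315.5, 152.2]), ([294, 110, 15, 16, 183], [300.7, 117.8]), ([300, 266, 32, 89, 2356], [314.8, 312.2])]
[ -8.31 -25.61   0.43] [ 0.3  0.4 -1.1]
```

```bash
python3 - <<'E'
from h import *
t=pickle.load(open("f0.pkl","rb"))["top"];c=cam(t)
for p in((252.25,227.8),(250.4,253)):print(plane(c,p,.2))
o,f=pickle.load(open("w6.pkl","rb"));T=np.array(f["T_tool_cam"]);K=np.array(f["mtx"])
def P(x,y,z):
    p=K@(np.linalg.inv(T)@[x,y,z,1])[:3];return np.round(p[:2]/p[2],1)
for x0 in(-.004,0,.004):print(x0,"foot far rim",P(x0+.007,0,.033),"near",P(x0-.007,0,.033),"sides foot",P(x0,.007,.033),P(x0,-.007,.033),"top rim",P(x0-.007,0,-.027))
hsv=cv2.cvtColor(f["frame"],cv2.COLOR_BGR2HSV);k=cv2.inRange(hsv,(3,70,25),(15,255,200))
for r in range(264,358,6):
    xs=np.nonzero(k[r,290:345])[0]+290;print(r,xs.min() if len(xs) else None,xs.max() if len(xs) else None)
go([(.63,.1125,.29,177.5)])
E
```

```text
[0.59889231 0.11121352 0.2       ]
[0.54275958 0.11433527 0.2       ]
-0.004 foot far rim [313.9 271.6] near [313.9 293.7] sides foot [326.2 282.8] [301.6 282.8] top rim [313.5 364.7]
0 foot far rim [313.9 265.1] near [313.9 287.5] sides foot [326.3 276.4] [301.5 276.4] top rim [313.5 356.6]
0.004 foot far rim [313.9 258.5] near [313.9 281.2] sides foot [326.3 270. ] [301.4 270. ] top rim [313.4 348.4]
264 None None
270 304 323
276 302 325
282 301 325
288 301 326
294 302 327
300 302 328
306 302 328
312 302 329
318 301 329
324 301 330
330 301 330
336 300 331
342 300 331
348 302 330
354 311 319
[-11.28 -24.93  -0.54] [ 0.3  0.4 -1.1]
```

Request:
{"fn": "servo_tool", "kwargs": {
  "plan": [
    [0.9,-1.9,-4.2,0,0,0,0],
    [0.9,-3.8,-8.3,-0.2,0,0,0],
    [0.9,-5.6,-12.5,-0.3,0,0,0],
    [0.9,-7.5,-16.6,-0.4,0,0,-0.5],
    [0.9,-9.4,-20.8,-0.5,0.3,0.4,-1],
    [0.9,-11.3,-24.9,-0.5,0.3,0.4,-1],
    [0.9,-11.3,-24.9,-0.5,0.3,0.4,-1],
    [0.9,-11.3,-24.9,-0.5,0.3,0.4,-1]
  ]
}}

```text
clock: 22.3
position: [0.6294, 0.1112, 0.286]
tool_rot: [-3.138, -0.005, 3.095]
force: [-0.4, 0.6, 0.0]
grip_width: 0.013
finger_force: 39.0
```

```bash
cat >> h.py <<'E'
def holes(name,z=.2):
    "wrist look at the bores: dark ellipses in the rail's top; gives world and tool (cm) coordinates"
    o=bot.observe();f=bot.grab_frame("wrist");c=cam(f,o);R=Ro.from_euler("xyz",o["tool_rot"]);im=f["frame"]
    cv2.imwrite(f"pics/{name}.png",im);pickle.dump((o,f),open(name+".pkl","wb"))
    print(o["clock"],o["position"],np.degrees(o["tool_rot"]),o["force"],o["grip_width"])
    v=cv2.cvtColor(im,cv2.COLOR_BGR2HSV)[...,2]
    for h in((.5989,.1112,z),(.5428,.1143,z)):
        p=proj(c,h).astype(int);print("pred",p)
        x0,y0=max(p[0]-35,0),max(p[1]-35,0);w=v[y0:p[1]+35,x0:p[0]+35]
        if w.size<500: continue
        t,b=cv2.threshold(w,0,255,cv2.THRESH_BINARY_INV+cv2.THRESH_OTSU)
        for k in cv2.findContours(b,cv2.RETR_LIST,cv2.CHAIN_APPROX_NONE)[0]:
            if len(k)>=20 and 150<cv2.contourArea(k)<2500:
                e=cv2.fitEllipse(k);q=np.array(e[0])+(x0,y0);X=plane(c,q,z)
                print(" ell",np.round(q,1),np.round(e[1],1),X.round(4),np.round(R.inv().apply(X-o["position"])*100,2))
E
python3 - <<'E'
from h import *
holes("w7")
E
```

```text
22.3 [0.62938576 0.11122268 0.28604091] [-179.77173289   -0.26679452  177.33674415] [-0.42508225  0.59362801  0.03623647] 0.012994611981809364
pred [312 202]
 ell [312.1 222.9] [28.5 78.6] [0.6133 0.1102 0.2   ] [ 1.56 -0.14  8.61]
 ell [316.5 203.5] [22.1 22.4] [0.5997 0.1139 0.2   ] [2.94 0.17 8.62]
 ell [286.8 179.3] [ 9.7 35. ] [0.5822 0.0948 0.2   ] [ 4.6  -1.83  8.63]
pred [312 115]
 ell [313.9 121.2] [15.6 22.1] [0.5462 0.1147 0.2   ] [ 8.29 -0.    8.64]
 ell [317.3 116.7] [26.7 28.9] [0.5436 0.117  0.2   ] [8.56 0.21 8.64]
 ell [314.4 116. ] [71.  87.1] [0.5431 0.1152 0.2   ] [8.6  0.03 8.64]
```

View pics/w7.png

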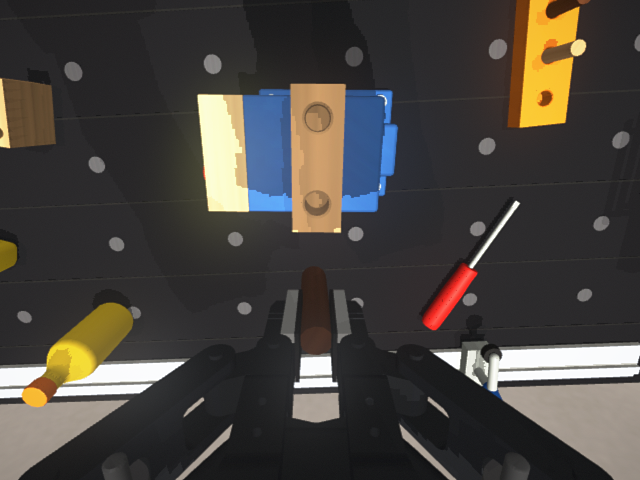

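The bores appear at (317,203) and (317,117) and the dowel is held straight. I'll align over the near bore and insert.

Request:
{"fn": "servo_tool", "kwargs": {
  "plan": [
    [0.9,1.5,0.1,0,0,0,0],
    [0.9,2.95,0.2,0,-0.2,-0.25,0],
    [0.9,2.95,0.2,2,-0.2,-0.25,0],
    [0.9,2.95,0.2,4,-0.2,-0.25,0],
    [0.9,2.95,0.2,4.6,-0.2,-0.25,0],
    [0.9,2.95,0.2,4.6,-0.2,-0.25,0]
  ]
}}

```text
clock: 22.95
position: [0.5994, 0.1163, 0.2404]
tool_rot: [-3.141, -0.001, 3.099]
force: [0.7, -0.2, -0.2]
grip_width: 0.0123
finger_force: 39.0
```

```bash
python3 - <<'E'
from h import *
holes("w8")
go([(.5997,.1139,.24,177.5)])
f=pickle.load(open("w8.pkl","rb"))[1]["frame"];cv2.imwrite("pics/w8c.png",f[150:300,250:380])
E
```

```text
22.95 [0.59935541 0.11633552 0.24039668] [-1.79976661e+02 -3.57739625e-02  1.77534036e+02] [ 0.68422874 -0.15204668 -0.2175904 ] 0.012262906268060661
pred [305 270]
 ell [304.5 285.7] [43.4 73.1] [0.6088 0.1102 0.2   ] [-0.97 -0.57  4.04]
pred [305 174]
 ell [306.8 173.4] [17.8 23.4] [0.5423 0.1151 0.2   ] [ 5.69 -0.37  4.04]
 ell [310.5 174.9] [32.8 33.8] [0.5432 0.117  0.2   ] [ 5.61 -0.17  4.04]
 ell [274.2 179.4] [  8.9 108.9] [0.5447 0.0974 0.2   ] [ 5.37 -2.12  4.04]
[ 0.01 -0.23  0.12] [-0.  0.  0.]
```

Request:
{"fn": "servo_tool", "kwargs": {
  "plan": [
    [0.9,0,-0.18,0,0,0,0],
    [0.9,0,-0.18,0,0,0,0],
    [0.9,0,-0.18,0,0,0,0]
  ]
}}

```text
clock: 23.3
position: [0.6001, 0.1135, 0.2416]
tool_rot: [3.142, 0.002, 3.097]
force: [-0.2, -0.2, -0.0]
grip_width: 0.0126
finger_force: 39.0
```

```bash
python3 - <<'E'
from h import *
holes("w9")
f=pickle.load(open("w9.pkl","rb"))[1]["frame"]
hsv=cv2.cvtColor(f,cv2.COLOR_BGR2HSV)
for r in(262,268,274,280,286,300):print(r,[ (int(x),hsv[r,x].tolist()) for x in range(292,340,4)])
E
```

```text
23.3 [0.60012005 0.11353011 0.24161542] [1.79995556e+02 9.65490580e-02 1.77438716e+02] [-0.15403421 -0.23576996 -0.00136308] 0.012622006666997747
pred [309 268]
 ell [307.7 284. ] [43.2 71.9] [0.6092 0.1093 0.2   ] [-0.92 -0.38  4.16]
pred [310 172]
 ell [311.1 171.3] [17.4 23.3] [0.5423 0.1147 0.2   ] [ 5.79 -0.14  4.15]
 ell [315.5 172.8] [32.8 33.6] [0.5432 0.117  0.2   ] [5.71 0.09 4.15]
 ell [279.3 176.4] [  9.2 108.4] [0.5443 0.0975 0.2   ] [ 5.52 -1.85  4.15]
262 [(292, [15, 116, 211]), (296, [16, 115, 231]), (300, [15, 115, 182]), (304, [12, 99, 118]), (308, [15, 113, 162]), (312, [15, 115, 175]), (316, [15, 117, 175]), (320, [14, 113, 173]), (324, [14, 106, 135]), (328, [15, 116, 178]), (332, [15, 120, 217]), (336, [15, 119, 213])]
268 [(292, [27, 79, 255]), (296, [15, 119, 213]), (300, [14, 108, 144]), (304, [14, 104, 123]), (308, [4, 89, 77]), (312, [6, 87, 76]), (316, [6, 88, 75]), (320, [11, 105, 95]), (324, [14, 107, 126]), (328, [14, 107, 129]), (332, [15, 119, 216]), (336, [17, 118, 229])]
274 [(292, [22, 97, 253]), (296, [22, 97, 253]), (300, [16, 116, 234]), (304, [
[... 260 characters left out ...]
, 93, 71]), (308, [6, 95, 75]), (312, [6, 101, 76]), (316, [6, 98, 73]), (320, [6, 99, 75]), (324, [6, 94, 68]), (328, [23, 93, 255]), (332, [22, 96, 253]), (336, [22, 99, 253])]
286 [(292, [22, 98, 253]), (296, [22, 99, 253]), (300, [22, 107, 255]), (304, [6, 97, 71]), (308, [6, 100, 74]), (312, [6, 102, 75]), (316, [7, 104, 71]), (320, [7, 103, 74]), (324, [6, 103, 69]), (328, [23, 95, 255]), (332, [22, 96, 253]), (336, [22, 99, 253])]
300 [(292, [13, 16, 111]), (296, [15, 18, 116]), (300, [3, 53, 53]), (304, [9, 116, 68]), (308, [8, 107, 69]), (312, [8, 111, 69]), (316, [9, 111, 69]), (320, [10, 119, 71]), (324, [8, 111, 69]), (328, [8, 103, 67]), (332, [3, 56, 50]), (336, [19, 17, 117])]
```

Request:
{"fn": "servo_tool", "kwargs": {
  "plan": [
    [0.9,0.1,0.08,0,0,0,0],
    [0.9,0.1,0.08,0.3,0,0,0],
    [0.9,0.1,0.08,0.6,0,0,0],
    [0.9,0.1,0.08,0.9,0,0,0],
    [0.9,0.1,0.08,1.2,0,0,0],
    [0.9,0.1,0.08,1.2,0,0,0]
  ]
}}

```text
clock: 23.95
position: [0.5988, 0.1143, 0.2285]
tool_rot: [-3.141, 0.0, 3.097]
force: [1.2, -0.4, -0.3]
grip_width: 0.0129
finger_force: 39.0
```

Request:
{"fn": "servo_tool", "kwargs": {
  "plan": [
    [0.9,0,0,0.4,0,0,0],
    [0.9,0,0,0.8,0,0,0],
    [0.9,0,0,1.2,0,0,0],
    [0.9,0,0,1.6,0,0,0],
    [0.9,0,0,1.6,0,0,0]
  ]
}}

```text
clock: 24.45
position: [0.5987, 0.1144, 0.2124]
tool_rot: [-3.141, 0.0, 3.097]
force: [-1.0, 0.7, -0.0]
grip_width: 0.0124
finger_force: 39.0
```

Request:
{"fn": "servo_tool", "kwargs": {
  "plan": [
    [0.9,0,0,0.1,0,0,0],
    [3,0,0,0.1,0,0,0],
    [5,0,0,0.1,0,0,0],
    [5,0,0,0.1,0,0,0],
    [5,0,0,0.1,0,0,0],
    [5,0,0,-2,0,0,0],
    [5,0,0,-6,0,0,0],
    [5,0,0,-9,0,0,0],
    [5,0,0,-9,0,0,0]
  ]
}}

```text
clock: 25.35
position: [0.6004, 0.1147, 0.3073]
tool_rot: [3.14, 0.007, 3.097]
force: [0.3, 0.1, -0.7]
grip_width: 0.0499
finger_force: 0.0
```

```bash
python3 - <<'E'
from h import *
o=bot.observe();f=bot.grab_frame("wrist");c=cam(f,o);print(o["clock"],o["position"],o["grip_width"])
hsv=cv2.cvtColor(f["frame"],cv2.COLOR_BGR2HSV);k=cv2.inRange(hsv,(0,40,25),(12,255,110))
n,l,st,ce=cv2.connectedComponentsWithStats(k);print([(st[i].tolist(),ce[i].round(1).tolist()) for i in range(1,n) if st[i][4]>80])
for z in(.2,.235,.26):print(z,proj(c,(.5988,.1144,z)))
p=(.5988,.1144,.30,177.5);go([p]);w=(.4506,.3612,.20,176.3);go([w],p);go([(.4506,.3612,.12,176.3)],w)
cv2.imwrite("pics/w10.png",f["frame"][100:400,200:440])
E
```

```text
25.35 [0.60038805 0.11469035 0.3072641 ] 0.04988604750156235
[([458, 0, 121, 162, 6720], [507.7, 66.5]), ([526, 30, 29, 21, 231], [540.4, 40.9]), ([304, 223, 20, 23, 325], [313.8, 232.8]), ([413, 272, 43, 53, 167], [432.8, 295.3])]
0.2 [313.47854096 231.42776901]
0.235 [313.34547202 248.07281642]
0.26 [313.2243597  263.22226029]
[ 0.08 -0.02  0.49] [ 0.1  0.2 -0.1]
[15.88 24.01 10.  ] [-0.  -0.   1.2]
[ 0. -0.  8.] [0. 0. 0.]
```

```bash
python3 - <<'E'
import cv2
f=cv2.cvtColor(cv2.imread("pics/w10.png"),cv2.COLOR_BGR2HSV)
print([(r+100,f[r,114].tolist()) for r in range(100,172,4)])
print([(x+200,f[148,x].tolist()) for x in range(90,140,4)])
E
```

```text
[(200, [15, 116, 206]), (204, [15, 117, 207]), (208, [15, 115, 206]), (212, [15, 116, 205]), (216, [15, 117, 205]), (220, [15, 117, 205]), (224, [0, 62, 70]), (228, [3, 67, 72]), (232, [2, 67, 72]), (236, [3, 72, 71]), (240, [6, 105, 90]), (244, [9, 136, 141]), (248, [9, 141, 147]), (252, [9, 142, 149]), (256, [9, 143, 144]), (260, [168, 22, 59]), (264, [171, 29, 61]), (268, [167, 30, 60])]
[(290, [11, 61, 92]), (294, [24, 92, 251]), (298, [24, 91, 251]), (302, [23, 96, 252]), (306, [9, 135, 136]), (310, [9, 136, 139]), (314, [9, 141, 147]), (318, [9, 139, 147]), (322, [8, 135, 134]), (326, [24, 90, 253]), (330, [24, 92, 251]), (334, [24, 96, 255]), (338, [165, 25, 61])]
```

Request:
{"fn": "servo_tool", "kwargs": {
  "plan": [
    [5,2.6,4,0,0,0,0],
    [5,5.3,8,0,0,0,0],
    [5,7.9,12,0,0,0,1],
    [5,10.6,16,3,0,0,1],
    [5,13.2,20,6,0,0,1],
    [5,15.9,24,9,0,0,1],
    [5,15.9,24,10.5,0,0,1.2],
    [5,15.9,24,10.5,0,0,1.2],
    [5,15.9,24,10.5,0,0,1.2]
  ]
}}

```text
clock: 26.3
position: [0.4508, 0.3606, 0.1973]
tool_rot: [-3.14, 0.0, 3.076]
force: [1.2, -0.2, 0.1]
grip_width: 0.0501
finger_force: 0.0
```

```bash
python3 - <<'E'
from h import *
o=bot.observe();f=bot.grab_frame("wrist");c=cam(f,o);print(o["clock"],o["position"],np.degrees(o["tool_rot"]))
hsv=cv2.cvtColor(f["frame"],cv2.COLOR_BGR2HSV)
p=proj(c,(.4506,.3612,.068));print(p,proj(c,(.4506,.3612,.026)))
y0,x0=int(p[1])-40,int(p[0])-40
k=cv2.inRange(hsv,(0,60,20),(14,215,190))[y0:y0+80,x0:x0+80]
n,l,st,ce=cv2.connectedComponentsWithStats(k);print([(st[i].tolist(),(ce[i]+(x0,y0)).round(1).tolist()) for i in range(1,n) if st[i][4]>60],x0,y0)
for r in range(y0+10,y0+75,5):print(r,[(x,hsv[r,x].tolist()) for x in range(x0+20,x0+64,5)])
go([(.4506,.3612,.041,176.3)])
E
```

```text
26.3 [0.45075016 0.36064387 0.19727601] [-1.79908443e+02  6.36909642e-03  1.76265958e+02]
[315.16436659 225.55544024] [315.22142891 212.39055209]
[([0, 0, 21, 80, 990], [282.9, 228.8]), ([66, 0, 14, 80, 801], [349.2, 219.2])] 275 185
195 [(295, [30, 137, 255]), (300, [30, 138, 255]), (305, [30, 137, 255]), (310, [30, 136, 255]), (315, [30, 135, 255]), (320, [30, 136, 255]), (325, [30, 136, 255]), (330, [30, 136, 255]), (335, [30, 135, 255])]
200 [(295, [30, 137, 255]), (300, [30, 137, 255]), (305, [30, 138, 255]), (310, [17, 209, 254]), (315, [17, 208, 254]), (320, [17, 210, 254]), (325, [30, 135, 255]), (330, [30, 136, 255]), (335, [30, 136, 255])]
205 [(295, [30, 136, 255]), (300, [30, 136, 255]), (305, [30, 134, 255]), (310, [14, 211, 254]), (315, [16, 176, 120]), (320, [13, 211, 224]), (325, [30, 133, 255]), (330, [30, 134, 255]), (335, [30, 136, 255])]
210 [(295, [30, 137, 255]), (300, [30, 135, 255]), (305, [30, 136, 255]), (310, [16, 179, 117]), (315, [15, 175, 125]), (320, [15, 178, 126]), (325, [30, 137, 255]), (330, [30, 136, 255]), (335, [30, 135, 255])]
215 [(295, [30, 13
[... 1226 characters left out ...]
5]), (335, [30, 144, 255])]
245 [(295, [30, 144, 255]), (300, [29, 144, 255]), (305, [29, 144, 255]), (310, [29, 144, 255]), (315, [17, 209, 253]), (320, [14, 196, 225]), (325, [17, 210, 255]), (330, [30, 144, 255]), (335, [30, 144, 255])]
250 [(295, [21, 166, 255]), (300, [29, 144, 255]), (305, [29, 144, 255]), (310, [29, 144, 255]), (315, [16, 142, 172]), (320, [16, 139, 181]), (325, [16, 140, 187]), (330, [30, 145, 255]), (335, [29, 146, 255])]
255 [(295, [17, 169, 204]), (300, [29, 146, 255]), (305, [29, 146, 255]), (310, [29, 145, 255]), (315, [16, 141, 173]), (320, [16, 142, 181]), (325, [16, 143, 178]), (330, [30, 150, 255]), (335, [29, 147, 255])]
[ 0.12  0.09 15.71] [-0.   0.1 -0.1]
```

Dowel 1 is fully seated: its top is at row 248, as predicted for z = 0.235. The second dowel is where expected, so I'll grasp it.

Request:
{"fn": "servo_tool", "kwargs": {
  "plan": [
    [5,0.1,0.08,4,0,0,0],
    [5,0.1,0.08,8,0,0,0],
    [5,0.1,0.08,12,0,0,0],
    [5,0.1,0.08,14.5,0,0,0],
    [5,0.1,0.08,15.5,0,0,0],
    [5,0.1,0.08,15.5,0,0,0],
    [0.9,0.1,0.08,15.5,0,0,0],
    [0.9,0.1,0.08,15.5,0,0,0],
    [0.9,0.1,0.08,15.5,0,0,0],
    [0.9,0.1,0.08,15.5,0,0,0]
  ]
}}

```text
clock: 27.35
position: [0.4508, 0.3622, 0.0442]
tool_rot: [3.141, 0.002, 3.076]
force: [-0.1, -3.1, 10.1]
grip_width: 0.0125
finger_force: 38.9
```

Request:
{"fn": "servo_tool", "kwargs": {
  "plan": [
    [0.9,0,0,0,0,0,0],
    [0.9,0,0,0,0,0,0],
    [0.9,0,0,0,0,0,0]
  ]
}}

```text
clock: 27.65
position: [0.4507, 0.3622, 0.0442]
tool_rot: [3.141, 0.002, 3.076]
force: [-0.5, -2.2, 9.9]
grip_width: 0.0124
finger_force: 38.9
```

Request:
{"fn": "servo_tool", "kwargs": {
  "plan": [
    [0.9,0,0,-2,0,0,0],
    [0.9,0,0,-5,0,0,0],
    [0.9,0,0,-8,0,0,0],
    [0.9,0,0,-12,0,0,0],
    [0.9,0,0,-16,0,0,0],
    [0.9,0,0,-20,0,0,0],
    [0.9,0,0,-24.5,0,0,0],
    [0.9,0,0,-24.5,0,0,0]
  ]
}}

```text
clock: 28.45
position: [0.4514, 0.3634, 0.2944]
tool_rot: [3.135, 0.007, 3.076]
force: [-0.0, 0.2, -1.5]
grip_width: 0.0122
finger_force: 39.2
```

```bash
python3 - <<'E'
from h import *
o=bot.observe();f=bot.grab_frame("wrist");print(o["clock"],o["position"],np.degrees(o["tool_rot"]),o["grip_width"])
hsv=cv2.cvtColor(f["frame"],cv2.COLOR_BGR2HSV);k=cv2.inRange(hsv,(3,70,25),(15,255,200))
for r in range(258,360,6):
    xs=np.nonzero(k[r,290:345])[0]+290;print(r,(xs.min(),xs.max()) if len(xs) else None,end=" ")
print();go([(.573,.1157,.285,177.5)])
E
```

```text
28.45 [0.45136679 0.36344481 0.29444045] [179.61383122   0.41910414 176.23191581] 0.012155890997250158
258 (np.int64(290), np.int64(344)) 264 (np.int64(290), np.int64(344)) 270 (np.int64(290), np.int64(344)) 276 (np.int64(296), np.int64(344)) 282 (np.int64(301), np.int64(337)) 288 (np.int64(301), np.int64(331)) 294 (np.int64(299), np.int64(332)) 300 (np.int64(298), np.int64(333)) 306 (np.int64(299), np.int64(333)) 312 (np.int64(298), np.int64(333)) 318 (np.int64(297), np.int64(334)) 324 (np.int64(300), np.int64(330)) 330 (np.int64(300), np.int64(331)) 336 (np.int64(300), np.int64(331)) 342 (np.int64(301), np.int64(330)) 348 (np.int64(309), np.int64(325)) 354 None 
[-13.83 -23.86   0.61] [ 0.2  0.3 -1.3]
```

Request:
{"fn": "servo_tool", "kwargs": {
  "plan": [
    [0.9,-2.3,-4,0,0,0,0],
    [0.9,-4.6,-8,0.1,0,0,0],
    [0.9,-6.9,-12,0.3,0,0,-0.5],
    [0.9,-9.2,-16,0.4,0,0,-1],
    [0.9,-11.5,-20,0.5,0.2,0.3,-1.3],
    [0.9,-13.8,-23.9,0.6,0.2,0.3,-1.3],
    [0.9,-13.8,-23.9,0.6,0.2,0.3,-1.3],
    [0.9,-13.8,-23.9,0.6,0.2,0.3,-1.3]
  ]
}}

```text
clock: 29.3
position: [0.5717, 0.1135, 0.2814]
tool_rot: [-3.138, -0.005, 3.097]
force: [-0.5, 0.6, -0.7]
grip_width: 0.0124
finger_force: 39.2
```

```bash
python3 - <<'E'
from h import *
holes("w11")
o,f=pickle.load(open("w11.pkl","rb"))
hsv=cv2.cvtColor(f["frame"],cv2.COLOR_BGR2HSV);k=cv2.inRange(hsv,(0,60,20),(13,255,170))
for r in range(252,360,6):
    xs=np.nonzero(k[r,290:345])[0]+290;print(r,(int(xs.min()),int(xs.max())) if len(xs) else None,end=" ")
print();go([(.5432,.117,.241,177.5)])
E
```

```text
29.3 [0.57174184 0.11354441 0.28139541] [-179.774666     -0.30619743  177.43491327] [-0.52963043  0.57745543 -0.66933496] 0.012393001651986393
pred [313 281]
pred [313 206]
 ell [315.  203.5] [14.6 17. ] [0.5408 0.1153 0.2   ] [3.06 0.06 8.16]
 ell [317.9 206.8] [24.6 26.5] [0.5432 0.1171 0.2   ] [2.83 0.26 8.15]
 ell [313.2 186.3] [34.3 75.1] [0.5291 0.1146 0.2   ] [ 4.22 -0.05  8.16]
252 None 258 None 264 (311, 318) 270 (303, 325) 276 (303, 326) 282 (293, 328) 288 (293, 327) 294 (302, 329) 300 (302, 329) 306 (301, 329) 312 (301, 329) 318 (301, 330) 324 (301, 330) 330 (300, 331) 336 (300, 331) 342 (301, 330) 348 (307, 325) 354 None 
[2.81 0.11 4.07] [-0.2 -0.3  0. ]
```

Request:
{"fn": "servo_tool", "kwargs": {
  "plan": [
    [0.9,1.4,0.1,0,-0.2,-0.3,0],
    [0.9,2.8,0.1,0,-0.2,-0.3,0],
    [0.9,2.8,0.1,2,-0.2,-0.3,0],
    [0.9,2.8,0.1,3.6,-0.2,-0.3,0],
    [0.9,2.8,0.1,3.9,-0.2,-0.3,0],
    [0.9,2.8,0.1,3.9,-0.2,-0.3,0],
    [0.9,2.8,0.1,3.9,-0.2,-0.3,0]
  ]
}}

```text
clock: 30.05
position: [0.5439, 0.1172, 0.2438]
tool_rot: [3.141, 0.002, 3.1]
force: [-0.7, 0.0, 0.2]
grip_width: 0.0123
finger_force: 39.2
```

```bash
python3 - <<'E'
from h import *
o=bot.observe();print(o["position"],np.degrees(o["tool_rot"]));go([(.5430,.117,.23,177.5)])
E
```

```text
[0.54393728 0.11720141 0.24381952] [1.79987269e+02 8.98315169e-02 1.77591013e+02]
[ 0.09 -0.02  1.38] [0.  0.1 0.1]
```

Request:
{"fn": "servo_tool", "kwargs": {
  "plan": [
    [0.9,0.06,0,0.3,0,0,0],
    [0.9,0.06,0,0.6,0,0,0],
    [0.9,0.06,0,0.9,0,0,0],
    [0.9,0.06,0,1.2,0,0,0],
    [0.9,0.06,0,1.4,0,0,0],
    [0.9,0.06,0,1.4,0,0,0]
  ]
}}

```text
clock: 30.65
position: [0.5431, 0.1167, 0.2288]
tool_rot: [-3.141, 0.0, 3.099]
force: [-0.2, -0.2, 0.6]
grip_width: 0.0123
finger_force: 39.2
```

Request:
{"fn": "servo_tool", "kwargs": {
  "plan": [
    [0.9,0,0,0.4,0,0,0],
    [0.9,0,0,0.8,0,0,0],
    [0.9,0,0,1.2,0,0,0],
    [0.9,0,0,1.5,0,0,0],
    [0.9,0,0,1.6,0,0,0],
    [0.9,0,0,1.6,0,0,0]
  ]
}}

```text
clock: 31.25
position: [0.5431, 0.1167, 0.213]
tool_rot: [-3.141, 0.001, 3.099]
force: [0.4, 0.6, -1.2]
grip_width: 0.0123
finger_force: 39.2
```

Request:
{"fn": "servo_tool", "kwargs": {
  "plan": [
    [0.9,0,0,0.1,0,0,0],
    [3,0,0,0.1,0,0,0],
    [5,0,0,0.1,0,0,0],
    [5,0,0,0.1,0,0,0],
    [5,0,0,0.1,0,0,0],
    [5,0,0,-2,0,0,0],
    [5,0,0,-6,0,0,0],
    [5,0,0,-9,0,0,0],
    [5,0,0,-12,0,0,0],
    [5,0,0,-12,0,0,0]
  ]
}}

```text
clock: 32.25
position: [0.5444, 0.117, 0.3369]
tool_rot: [3.14, 0.006, 3.099]
force: [0.1, -0.3, -0.3]
grip_width: 0.0497
finger_force: 0.0
```

```bash
python3 - <<'E'
from h import *
o=bot.observe();f=bot.grab_frame("wrist");c=cam(f,o);print(o["clock"],o["position"],o["force"])
hsv=cv2.cvtColor(f["frame"],cv2.COLOR_BGR2HSV);k=cv2.inRange(hsv,(0,50,20),(13,255,175))
n,l,st,ce=cv2.connectedComponentsWithStats(k);print([st[i].tolist() for i in range(1,n) if st[i][4]>80])
for h in((.5988,.1144),(.5431,.1169)):
    a=proj(c,(*h,.235));print("top pred",a,"rows",[proj(c,(h[0]+s*.007,h[1],.235))[1].round() for s in(-1,1)])
    x=int(round(a[0]));print([(r,hsv[r,x].tolist()) for r in range(int(a[1])-28,int(a[1])+24,4)])
t=bot.grab_frame("top");hs=cv2.cvtColor(t["frame"],cv2.COLOR_BGR2HSV);k=cv2.inRange(hs,(20,200,100),(32,255,255))
n,l,st,ce=cv2.connectedComponentsWithStats(k);print([st[i].tolist() for i in range(1,n) if st[i][4]>60])
E
```

```text
32.25 [0.54436785 0.11699054 0.33694149] [ 0.13565385 -0.32057892 -0.26690162]
[[342, 44, 20, 17, 106], [446, 51, 102, 142, 5509], [506, 94, 9, 13, 82], [311, 180, 23, 19, 207], [305, 212, 19, 30, 471], [304, 272, 20, 37, 553], [248, 293, 15, 31, 260], [414, 297, 38, 39, 209], [70, 401, 23, 13, 115]]
top pred [313.71787911 299.18027051] rows [np.float64(292.0), np.float64(307.0)]
[(271, [15, 113, 173]), (275, [6, 90, 82]), (279, [5, 88, 81]), (283, [7, 93, 82]), (287, [7, 98, 81]), (291, [8, 99, 75]), (295, [10, 145, 153]), (299, [10, 145, 160]), (303, [10, 149, 163]), (307, [10, 143, 153]), (311, [3, 34, 67]), (315, [3, 34, 67]), (319, [7, 35, 66])]
top pred [313.73207646 234.1412235 ] rows [np.float64(225.0), np.float64(243.0)]
[(206, [15, 116, 216]), (210, [15, 115, 217]), (214, [2, 63, 81]), (218, [1, 64, 84]), (222, [3, 64, 84]), (226, [8, 125, 149]), (230, [9, 126, 154]), (234, [9, 130, 159]), (238, [8, 129, 162]), (242, [12, 130, 204]), (246, [23, 92, 253]), (250, [25, 81, 253]), (254, [25, 80, 253])]
[]
```

Both dowel tops sit at the rows predicted for full depth. I'll check the glue bottle and hand in.

```bash
python3 - <<'E'
from h import *
d=pickle.load(open("f0.pkl","rb"));ok=[]
for n,(y,x) in(("top",(158,379)),("scene",(305,217))):
    a=d[n]["frame"][y-25:y+25,x-20:x+20].astype(int);b=bot.grab_frame(n)["frame"][y-25:y+25,x-20:x+20].astype(int)
    ok.append(abs(a-b).mean())
print(ok)
if max(ok)<12: print(bot.job_done())
E
```

```text
[np.float64(0.5728333333333333), np.float64(1.1216666666666666)]
the job is handed in; nothing more can be done
None
```

Job handed in at about 32 s: the rail is clamped upright with the bores up, both dark dowels are fully seated in them, the pale dowel is still in its rack, and the glue bottle is unmoved.

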